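# Pack the gap behind a power module and hold the wedge tight

## Robot

A 6-joint arm with a two-finger parallel gripper is mounted at the origin on a cart in front of the work surface, level with it; the furniture and walls round the work are solid. World frame = base frame: x ahead of the robot, y to its left, z up, the work surface at z = 0. Lengths are in m, angles in rad, forces in N, time in s.
With the tool pointing down it reaches from about 0.275 to 0.825 m from the base axis. Payload 5.2 kg.
Tool frame: the origin (TCP) lies midway between the tips of the shut fingers; the grasp point (between the pads) lies 19 mm behind it; x points along the fingers, z is the direction in which the jaws open and shut, and the axes are right-handed (so a half turn about x gives the same grasp; the last joint's range is limited). The gripper opens to 93 mm and grips with 3 to 60 N. Pads are 15 mm wide; open, the fingers measure 128 mm over their backs; the gripper's body (75 mm by 188 mm) begins 65 mm behind the grasp point.
Start: joints at [1.068, 0.259, 1.535, -0, 1.348, -0.203], TCP at [0.162, 0.525, 0.219] pointing down, gripper open.
Joint ranges: [-3.14, 3.14], [-0.91, 2.08], [0.19, 2.58], [-1.22, 4.36], [0.22, 2.71], [-3.12, 3.12]. Speed limits (rad/s): [2.57, 2.57, 3.14, 3.14, 3.14, 3.14].

## Interface

Orientations are given as [roll, pitch, yaw] about the fixed x, y, z axes, in that order (R = Rz(yaw) Ry(pitch) Rx(roll)).
In Python, from cell import monitor, get_image, get_calibration, arm gives the robot as it stands.
- The arm moves only by the tool play_rows, never from a script. Its argument "series" is a list of rows, each a list of 7 numbers: the finger opening in cm, from 0 to 9.3, then the shift along the tool's x, y, z in cm, then the turn, a rotation vector about the tool's x, y, z in rad. A call has 1 to 12 rows; each row shifts and turns the commanded pose from where the row before left it, along the tool's axes as they then stand; what a row does not reach is not made up. A row lasts 1/8 s, in which the tool goes at most 62.5 mm and 10.7 degrees, less where a joint would pass 70% of its speed; a pose out of reach is approached as far as the arm can. A call is refused whole if a number of a shift passes 6.25 or a number of a turn 0.188, either way. A call with a gripper value outside its range is refused whole. The fingers move at their own pace and stop on an object; the grip force is fixed at half the most. Time passes only in rows, so rows that do not move let the fingers close. It gives the time, the measured TCP pose, the force and the opening at its end, in the units of the state.
- monitor.get_obs(): the state, without advancing time (a new reading comes with each control period).
- get_image(name): name is "scene" or "side" or "wrist"; returns the picture (420x560x3 uint8, blue, green, red); there is no depth.
- get_calibration(name): a dict with "fx", "fy", "cx", "cy" (pixels), "R" (3x3) and "t" (3): a world point X has camera coordinates R X + t. Camera axes: x right, y down, z forward; pixel columns grow to the right and rows downward; lengths in m; the calibration is good to about 2 mm. A picture is of the moment at which its call begins: read the wrist's pose just before it. get_calibration takes no time and is no camera call; for the wrist camera it gives the pose at the moment of the call.
- arm.close_job(): hands the job in, once; it reports no verdict.
The state is a dict: "time_s": time; "joint_pos": joint angles; "dq": joint speeds; "joint_torque": joint torques, N m; "ee_pos": TCP position; "tool_rot": TCP orientation; "ft_force": force on the tool from outside, world axes, zero at the start; "wrist_torque": the same for the moment, N m; "finger_gap": finger opening in m.
Only numpy, scipy, OpenCV 4.12 (cv2) and the standard library are available. Lean on these libraries where they do the work, as an engineer would, in place of code of your own. Each camera call takes 0.05 s, during which the arm holds its last target.

## Task

In the assembly jig, the power module has to be pressed home against its fence: stand one or both green-tagged spacers upright in the gap between the module's copper nose and the blue stop block, as many as it takes, then push the yellow wedge down, upright, into the gap that is left until you feel it jam tight with its tip well in but clear of the jig's floor. Finish while still holding the wedge and pressing it down, so that the whole stack stays clamped. Leave the red-tagged reject spacer in its slot, and leave the flux jar, the yellow tin and the loupe alone.

Things in the scene. Friction and masses are not known exactly. Their poses are not given: they have to be found in the camera images.
- jig: Fixed assembly jig: aluminium plate 185 x 90 mm (x from -102 to +82), 12 mm thick, origin on the table under it. A steel fence crosses its -x end; next to it stands the module, then the gap, then the stop block towards +x. The gap is open above and at both y sides.
- gap_floor (a point): Point on the jig's top surface (the floor of the gap) at the foot of the copper nose's end face when the module is home; axes as the jig's: +x points across the gap to the stop block, z up. It does not move with the module.
- module (a joint): Slide of the grey finned power module on the jig, m: 0 = home against the fence, up to 0.006 off it towards the stop block (starts 1 to 3 mm off); about 1 N of friction. Body 46 x 56 x 39 mm; its copper nose is 32 mm long (x), 26 wide (y), its upright end face 52 mm high above the gap floor.
- stop_block: Fixed blue stop block; origin at the foot of its upright gap face, on the gap floor, axes as the jig's. Face 26 mm wide, 52 high. The gap with the module home is the x distance from gap_floor to this origin: 21 to 32 mm, different each time. Low foot 74 mm wide (y), 12 high (bolts to 19 mm), 18 to 40 mm behind the face.
- spacer_green_1: Loose white spacer plate with green tags on its top edge and faces: 8 mm thick (x), 44 mm wide (y), 48 mm tall, 35 g; origin at the centre of its underside, z up. Stands in one of the three slots of the rack; grasp it across its 44 mm width. Spacers and nose faces are parallel-sided.
- spacer_green_2: Second green-tagged spacer, the same in all else.
- spacer_red: Red-tagged reject spacer of the same size, in the third slot; which slot is which varies.
- wedge: Loose yellow wedge, 60 g, on its tip in the rack pocket; origin: underside of the tip, z up. Symmetric; thickness (x) in mm = 4.7 + 0.332 x height to 22.6 at 54 mm up, 36 wide (y). Above it a grip head 24 (x) x 40 (y) mm, 54 to 84 mm up; grasp across the 40. Pushed down with 15 to 20 N it should jam with its tip 3 to 43 mm above the gap floor: lower = a spacer too few, higher = one too many.
- rack: Fixed black rack, 176 x 56 mm (x from -92 to +84), origin at its underside, floor 6 mm thick. Along its x: wedge pocket (walls to 26 mm high) at -72 mm, spacer slots (ribs to 14 mm high) at 0, +34 and +68 mm. Spacers and wedge stand with their axes along the rack's (x across the thickness).
- flux_jar: Small clear jar with black cap, 34 mm across, 54 mm tall, origin at its underside; bystander.
- flux_tin: Round yellow tin, 50 mm across, 26 mm tall, origin at its underside; bystander.
- magnifier: Black folded loupe, 34 x 40 x 16 mm, origin at its underside; bystander.
Not all that is in view belongs to the job. What is shaped like the spacer_green_1 but pink or turquoise is not meant. Of the things like the wedge, leave any that is black; of the rest the larger one is meant.

How it is judged:
On the way:
1. a green-tagged spacer stands upright on the floor of the gap, let go (((x of spacer_green_1 in the frame of gap_floor between 0.002 and 0.034 m and y of spacer_green_1 in the frame of gap_floor between -0.013 and 0.013 m and z of spacer_green_1 in the frame of gap_floor between -0.003 and 0.004 m and angle between spacer_green_1's own z axis and vertical below 0.2 rad) or (x of spacer_green_2 in the frame of gap_floor between 0.002 and 0.034 m and y of spacer_green_2 in the frame of gap_floor between -0.013 and 0.013 m and z of spacer_green_2 in the frame of gap_floor between -0.003 and 0.004 m and angle between spacer_green_2's own z axis and vertical below 0.2 rad)) and contact force between each of spacer_green_1, spacer_green_2 and the arm below 0.3 N and contact force between each of spacer_green_1, spacer_green_2 and the fingers below 0.3 N), for 0.2 s.
At the end, for the whole second after the job is handed in: Each green spacer (at least one) in the gap stands free on its floor; module home (1.2 mm); wedge held in the fingers (2 N), upright (0.2 rad), central (15 mm), at rest, tip 3-43 mm above the floor; stop block and module each bear over 3 N from the stack, not from the robot; red spacer in its slot (all of step 1 and ((x of spacer_green_1 in the frame of gap_floor between 0.002 and 0.034 m and y of spacer_green_1 in the frame of gap_floor between -0.013 and 0.013 m and z of spacer_green_1 in the frame of gap_floor between -0.003 and 0.004 m and angle between spacer_green_1's own z axis and vertical below 0.2 rad) or horizontal distance between spacer_green_1 and gap_floor above 0.07 m) and ((x of spacer_green_2 in the frame of gap_floor between 0.002 and 0.034 m and y of spacer_green_2 in the frame of gap_floor between -0.013 and 0.013 m and z of spacer_green_2 in the frame of gap_floor between -0.003 and 0.004 m and angle between spacer_green_2's own z axis and vertical below 0.2 rad) or horizontal distance between spacer_green_2 and gap_floor above 0.07 m) and value of joint module below 0.0012 m and z of wedge in the frame of gap_floor between 0.003 and 0.043 m and y of wedge in the frame of gap_floor between -0.015 and 0.015 m and x of wedge in the frame of gap_floor between 0.002 and 0.034 m and angle between wedge's own z axis and vertical below 0.2 rad and linear speed of wedge below 0.01 m/s and contact force between wedge and the fingers above 2 N and contact force between each of stop_block, module and anything else above 3 N and contact force between each of stop_block, module and the arm below 0.3 N and contact force between each of stop_block, module and the fingers below 0.3 N and distance of spacer_red from where it was at the start of the episode below 0.02 m); the arm keeps its last pose, push and grip.
It fails at once if the red-tagged spacer is taken out of its slot (distance of spacer_red from where it was at the start of the episode above 0.03 m).
It fails at once if the flux jar is pushed or moved (distance of flux_jar from where it was at the start of the episode above 0.02 m).
It fails at once if the yellow tin is pushed or moved (distance of flux_tin from where it was at the start of the episode above 0.02 m).
It fails at once if the loupe is pushed or moved (distance of magnifier from where it was at the start of the episode above 0.02 m).
It also fails if it takes over 72 s, if anything falls off the work surface, if the arm or the gripper's body presses on something with over 40 N, if the wrist force passes 120 N, or if a joint passes its speed limit or range.

## Working session

There is one attempt and no reset: what is moved stays moved. The work goes in short steps, Python scripts to look and compute and a tool call to move; the robot and the scene stay as the last step left them, time stands still between calls to the robot, and variables do not carry over. Pictures are saved under pics/ and viewed, and the job is handed in when it is done.

Besides the shell and the picture viewer there is one more tool, called after "Call:" by a JSON object that holds its "op" and its "data". play_rows: Moves the arm, as the interface text tells. Its arguments: {"type":"object","properties":{"series":{"type":"array"}},"required":["series"]}

```bash
mkdir -p pics; ls
python3 - <<'E'
from cell import monitor, get_image, get_calibration, arm
import cv2
for n in ["scene","side","wrist"]:
    c=get_calibration(n); print(n,c)
    cv2.imwrite(f"pics/a_{n}.png",get_image(n))
print(monitor.get_obs())
E
```

```text
pics
scene {'fx': 468.2750612373593, 'fy': 468.2750612373593, 'cx': 273.7699931668981, 'cy': 204.82179981058732, 'R': array([[-0.67027714, -0.7420305 ,  0.01092226],
       [-0.3066174 ,  0.26350506, -0.91463154],
       [ 0.67580643, -0.61640556, -0.40414088]]), 't': array([0.47385195, 0.15145866, 0.89428557])}
side {'fx': 442.0359611923841, 'fy': 442.0359611923841, 'cx': 286.20255634958227, 'cy': 211.34644068437544, 'R': array([[ 0.89094262, -0.45372196, -0.0189112 ],
       [-0.23189871, -0.41876907, -0.87798374],
       [ 0.39044108,  0.78661862, -0.47831675]]), 't': array([-0.36698803,  0.23866931,  0.63285133])}
wrist {'fx': 300.25595978935445, 'fy': 300.25595978935445, 'cx': 280.27373189871406, 'cy': 210.63358135622568, 'R': array([[ 0.29448685,  0.95565321, -0.0021076 ],
       [ 0.92112284, -0.28325736,  0.26701684],
       [ 0.25457851, -0.08057431, -0.96368956]]), 't': array([-0.54996968, -0.03228779,  0.39029449])}
{'time_s': 0.15, 'joint_pos': array([ 1.06821773e+00,  2.59181228e-01,  1.53578629e+00, -3.63350432e-05,
        1.34800815e+00, -2.02799194e-01]), 'dq': array([-1.37579220e-05, -2.38216184e-03, -3.80117870e-03, -1.76767509e-03,
       -8.40565403e-04, -7.25157870e-05]), 'joint_torque': array([ 3.12054741e-03, -4.37638628e+01, -2.84234422e+01,  7.17230793e-02,
        3.80553980e-02, -8.47446290e-05]), 'ee_pos': array([0.16221164, 0.52511313, 0.21802388]), 'tool_rot': array([ 2.96440293,  1.56941286, -2.0477574 ]), 'ft_force': array([ 0.20295763, -0.43222282,  0.65438774]), 'wrist_torque': array([ 0.02338192, -0.02375605, -0.02534485]), 'finger_gap': 0.09327052608782244}
```

View pics/a_scene.png

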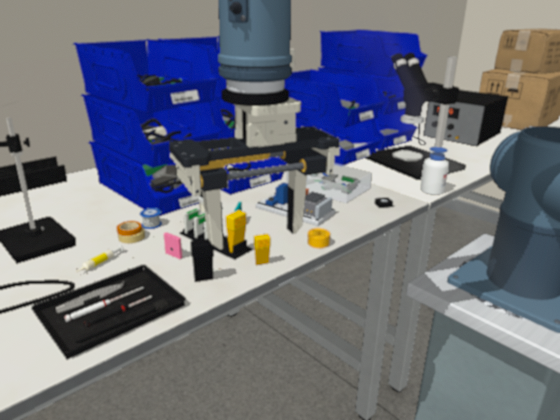

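View pics/a_side.png

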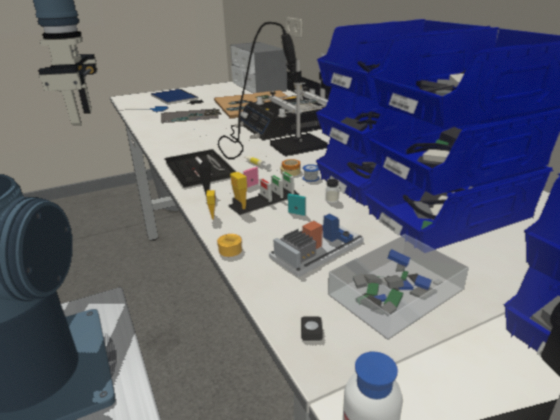

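View pics/a_wrist.png

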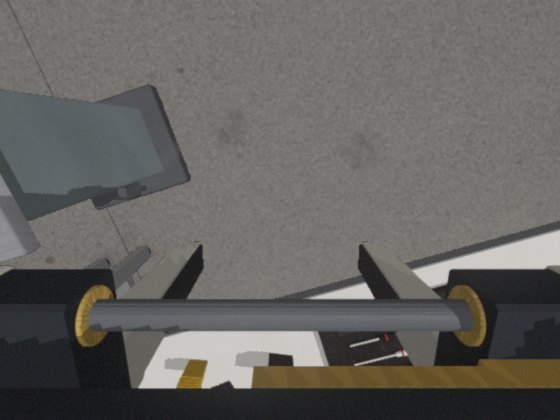

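The side view shows everything: the rack at about (262,195), the jig at (315,238), the large yellow wedge at (240,188) and the small yellow one at (211,205). I'll zoom in.

Run:
```python
import cv2
a=cv2.imread("pics/a_side.png")[155:275,190:370]
cv2.imwrite("pics/a_side_z.png",cv2.resize(a,None,fx=4.4,fy=4.4,interpolation=cv2.INTER_CUBIC))
a=cv2.imread("pics/a_scene.png")[160:290,150:410]
cv2.imwrite("pics/a_scene_z.png",cv2.resize(a,None,fx=3,fy=3,interpolation=cv2.INTER_CUBIC))
```

```text
(no output)
```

View pics/a_side_z.png

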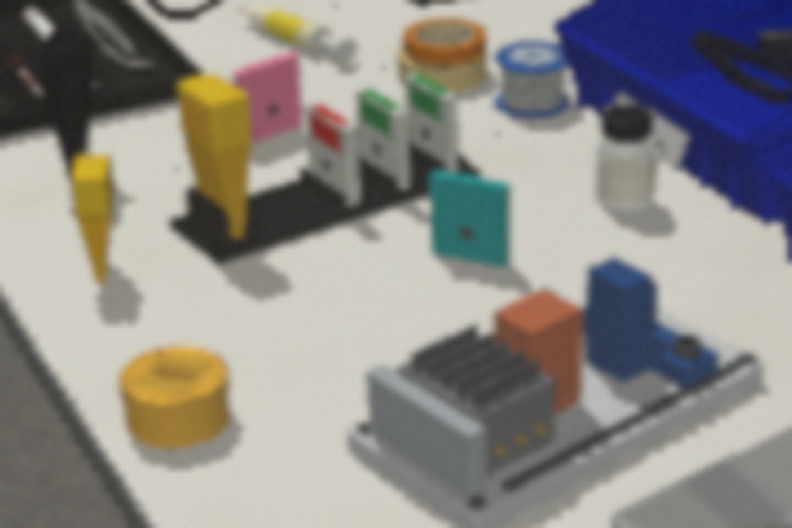

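View pics/a_scene_z.png

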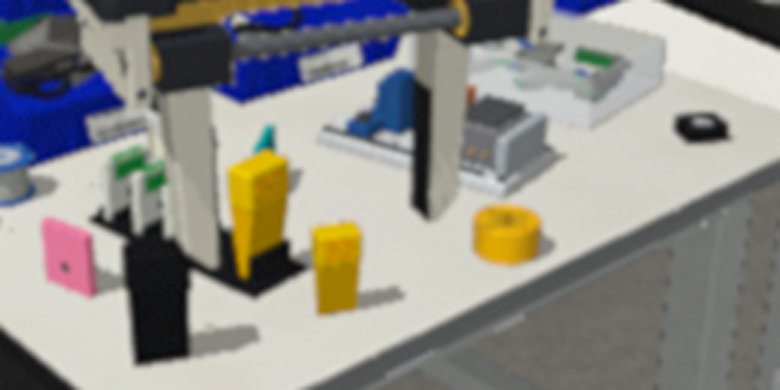

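```bash
cat > h.py <<'E'
import numpy as np, cv2
from cell import monitor, get_image, get_calibration, arm
from scipy.spatial.transform import Rotation as Ro
def ray(c,uv):
    d=np.array([(uv[0]-c['cx'])/c['fx'],(uv[1]-c['cy'])/c['fy'],1.]);R=np.array(c['R'])
    o=-R.T@np.array(c['t']); return o,R.T@d
def plane(c,uv,z):
    o,d=ray(c,uv); return o+d*(z-o[2])/d[2]
def proj(c,X):
    p=np.array(c['R'])@np.array(X)+np.array(c['t']); return np.array([c['cx']+c['fx']*p[0]/p[2],c['cy']+c['fy']*p[1]/p[2]])
def tool(o=None):
    o=o or monitor.get_obs(); return o['ee_pos'],Ro.from_euler('xyz',o['tool_rot']).as_matrix()
E
python3 - <<'E'
from h import *
np.set_printoptions(precision=4,suppress=True)
c=get_calibration('side')
def s(n,u,v,z):
    print(n,plane(c,(u/4.4+190,v/4.4+155),z))
s('wedge head top c',213,88,.088)
s('wedge tip bottom',237,238,.006)
s('rack corner L',172,222,.006);s('rack corner near',222,262,.0)
s('rack far R',478,170,.006)
s('red top',330,112,.054);s('g1 top',380,96,.054);s('g2 top',430,80,.054)
s('nose top L',545,292,.064);s('nose top front',545,325,.064)
s('blue top',620,268,.064)
s('jig near corner',478,505,.012);s('jig left corner',355,440,.012);s('jig right',755,358,.012)
s('tin',175,365,.026);s('small wedge',92,165,.06);s('jar',628,120,.054);s('turq base',470,255,0)
s('pink base',270,140,0)
c=get_calibration('scene');print('loupe',plane(c,(384,203),.01)); print('blackwedge',plane(c,(203,278),0))
p,R=tool();print(p,R)
cw=get_calibration('wrist');C=-cw['R'].T@cw['t'];print('cam in tool',R.T@(C-p),'\n',R.T@cw['R'].T)
E
```

```text
wedge head top c [0.4587 0.3342 0.088 ]
wedge tip bottom [0.4592 0.3159 0.006 ]
rack corner L [0.4347 0.3509 0.006 ]
rack corner near [0.4457 0.3051 0.    ]
rack far R [0.6133 0.3254 0.006 ]
red top [0.53   0.3443 0.054 ]
g1 top [0.5638 0.3502 0.054 ]
g2 top [0.5988 0.3562 0.054 ]
nose top L [0.5249 0.0973 0.064 ]
nose top front [0.5102 0.072  0.064 ]
blue top [0.5665 0.0998 0.064 ]
jig near corner [0.4544 0.0314 0.012 ]
jig left corner [0.4291 0.101  0.012 ]
jig right [0.6267 0.0722 0.012 ]
tin [0.3734 0.1783 0.026 ]
small wedge [0.3881 0.3328 0.06  ]
jar [0.6687 0.2542 0.054 ]
turq base [0.5661 0.2473 0.    ]
pink base [0.5284 0.4337 0.    ]
loupe [ 0.3921 -0.1018  0.01  ]
blackwedge [0.4172 0.4454 0.    ]
[0.1622 0.5251 0.218 ] [[-0.0006 -0.9554  0.2953]
 [-0.0012  0.2953  0.9554]
 [-1.      0.0002 -0.0014]]
cam in tool [-0.1656  0.0735  0.0009] 
 [[ 0.0005 -0.2673  0.9636]
 [ 0.0009 -0.9636 -0.2673]
 [ 1.      0.001  -0.0003]]
```

Slot order along the rack, starting at the wedge: red, green, green. I'll move above the rack for a close wrist view.

Call:
{"op": "play_rows", "data": {"series": [[9.3,-0.4,0,0,-0.153,0,0],[9.3,0,0,0,-0.153,0,0],[9.3,0,0,0,-0.153,0,0],[9.3,-0.4,-4.05,-3,0,0,0],[9.3,-0.4,-4.05,-3,0,0,0],[9.3,-0.4,-4.05,-3,0,0,0],[9.3,-0.4,-4.05,-3,0,0,0],[9.3,-0.4,-4.05,-3,0,0,0],[9.3,-0.4,-4.05,-3,0,0,0],[9.3,-0.4,-4.05,-3,0,0,0],[9.3,0,-4.05,-3,0,0,0],[9.3,0,0,0,0,0,0]]}}

```text
time_s: 1.65
ee_pos: [0.5232, 0.3375, 0.2495]
tool_rot: [2.597, 1.57, -1.96]
ft_force: [-1.2, 0.1, -1.1]
finger_gap: 0.0929
```

Run:
```python
from h import *
cv2.imwrite("pics/b_w.png",get_image('wrist')); c=get_calibration('wrist')
np.savez('b_cal.npz',**c); print(tool(), monitor.get_obs()['time_s'],monitor.get_obs()['ft_force'])
```

```text
(array([0.52132628, 0.33865013, 0.24960284]), array([[-1.63637820e-03, -9.87809123e-01, -1.55661356e-01],
       [-5.59156819e-04, -1.55660637e-01,  9.87810434e-01],
       [-9.99998505e-01,  1.70347056e-03, -2.97620535e-04]])) 1.7 [-0.33765183  1.35199857  0.09685385]
```

View pics/b_w.png

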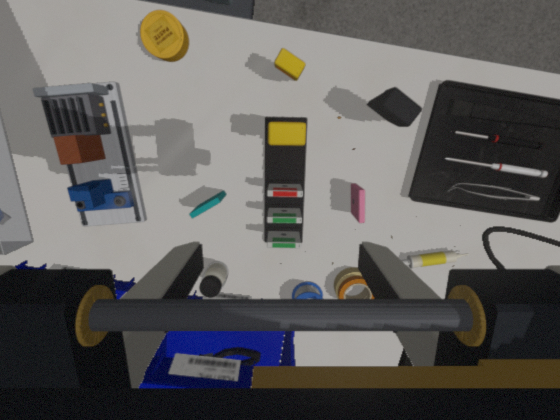

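Rack is centred near (285,180), red tag (285,194), greens (284,216) and (284,243), wedge head (287,134); jig on the left at (95,150). Zooming in.

Run:
```python
import cv2
im=cv2.imread("pics/b_w.png")
a=im[110:255,250:320];b=im[75:235,30:150]
cv2.imwrite("pics/b_rack.png",cv2.resize(a,None,fx=4,fy=4,interpolation=cv2.INTER_CUBIC))
cv2.imwrite("pics/b_jig.png",cv2.resize(b,None,fx=3.7,fy=3.7,interpolation=cv2.INTER_CUBIC))
```

```text
(no output)
```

View pics/b_rack.png

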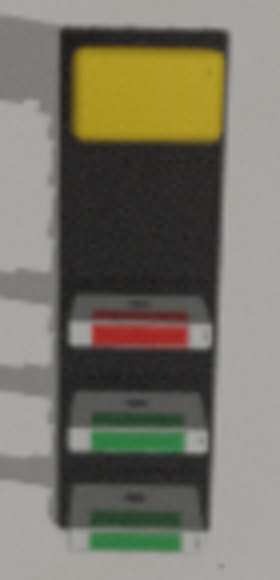

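View pics/b_jig.png

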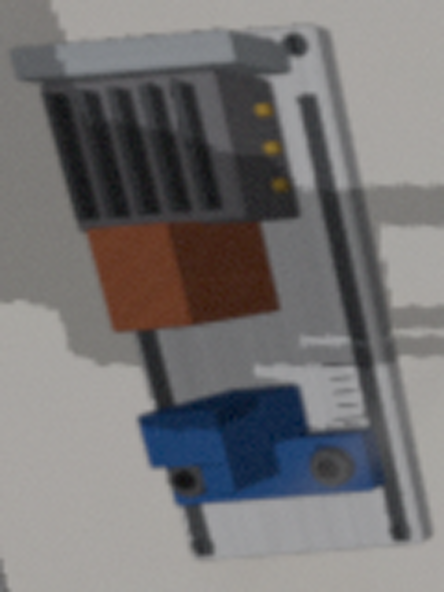

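```bash
cat >> h.py <<'E'
def dtool(target, o=None):
    p,R=tool(o); return R.T@(np.array(target)-p)*100
E
python3 - <<'E'
from h import *
np.set_printoptions(precision=4,suppress=True)
c=dict(np.load('b_cal.npz'))
im=cv2.imread("pics/b_w.png")
hsv=cv2.cvtColor(im,cv2.COLOR_BGR2HSV)
def s(u,v,z): return plane(c,(u/4+250-.4,v/4+110-.4),z)
W=s(148.5,93.5,.090);P={}
for n,l,r,y in [('red',70,211,334),('g1',69,208,440),('g2',66,202,541)]:
    a,b=s(l,y,.054),s(r,y,.054);P[n]=(a+b)/2;print(n,P[n],'w',np.linalg.norm(a-b),'ang',np.arctan2(*(b-a)[1::-1])-np.pi/2)
print('W',W, 'w',np.linalg.norm(s(73,93,.09)-s(224,93,.09)),'h',np.linalg.norm(s(148,47,.09)-s(148,140,.09)))
d=P['g2']-W;print('ang',np.arctan2(d[1],d[0]),'len',np.linalg.norm(d[:2]),np.linalg.norm((P['g1']-P['g2'])[:2]))
def j(u,v,z): return plane(c,(u/3.7+30-.4,v/3.7+75-.4),z)
n=[j(88,228,.064),j(172,222,.064),j(190,320,.064),j(113,331,.064)];print('nose',np.array(n),np.linalg.norm(n[1]-n[0]),np.linalg.norm(n[2]-n[3]))
print('stop',j(140,415,.064),j(222,397,.064),j(298,385,.012))
print('jig corners',j(205,555,.012),j(432,540,.012),j(328,25,.012))
P['W']=W;np.savez('P.npz',**P)
E
```

```text
red [0.5246 0.3451 0.054 ] w 0.043303640112451934 ang 0.15751184307514832
g1 [0.5583 0.3499 0.054 ] w 0.04373480416315573 ang 0.15765028803951653
g2 [0.5921 0.3539 0.054 ] w 0.043813496870658344 ang 0.15778866055277585
W [0.4532 0.3351 0.09  ] w 0.03960235268821604 h 0.02362254920747084
ang 0.13450067128447935 len 0.14018197463993176 0.03405373384581238
nose [[0.4986 0.0741 0.064 ]
 [0.4927 0.0997 0.064 ]
 [0.5222 0.1046 0.064 ]
 [0.5295 0.0806 0.064 ]] 0.02623277927591859 0.025116852124023235
stop [0.5554 0.0882 0.064 ] [0.5454 0.1143 0.064 ] [0.5507 0.1103 0.012 ]
jig corners [0.6225 0.0757 0.012 ] [0.6028 0.1611 0.012 ] [0.4256 0.1193 0.012 ]
```

Sizes check out (widths 43–44 mm, head 40×24 mm, slot pitch 34 mm). Rack yaw is about 0.135. Going for the outer green spacer.

Run:
```python
from h import *
P=np.load('P.npz')
print(dtool([*P['g2'][:2],.024]))
```

```text
[22.54781057 -7.26960542  0.41479205]
```

Call:
{"op": "play_rows", "data": {"series": [[9.3,0,-3.65,0.2,0,0,0],[9.3,0,-3.65,0.2,0,0,0],[9.3,5,0,0,0.021,0,0],[9.3,5,0,0,0,0,0],[9.3,4,0,0,0,0,0],[9.3,0,0,0,0,0,0],[9.3,0,0,0,0,0,0]]}}

```text
time_s: 2.58
ee_pos: [0.5921, 0.3565, 0.1126]
tool_rot: [-1.264, 1.569, 0.446]
ft_force: [0.6, 0.1, 0.8]
finger_gap: 0.0928
```

Run:
```python
from h import *
cv2.imwrite("pics/c_w.png",get_image('wrist')); 
P=np.load('P.npz')
print(dtool([*P['g2'][:2],.024]),tool())
```

```text
[ 8.93640664  0.12737119 -0.25678496] (array([0.59270352, 0.35651747, 0.11337089]), array([[ 0.00362156, -0.99035112, -0.13853355],
       [ 0.00155981, -0.13852869,  0.99035719],
       [-0.99999223, -0.00380272,  0.00104307]]))
```

View pics/c_w.png

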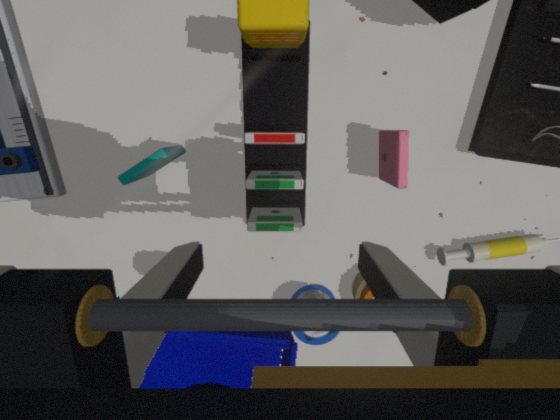

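The wrist view shows the target's top band at about u 249–301, v 227. Rechecking its position from here.

Run:
```python
from h import *
im=cv2.imread('pics/c_w.png');hsv=cv2.cvtColor(im,cv2.COLOR_BGR2HSV)
m=((hsv[...,0]>50)&(hsv[...,0]<85)&(hsv[...,1]>90)&(hsv[...,2]>90)).astype('uint8')
m[:,:230]=0;m[:,320:]=0
n,l,st,ce=cv2.connectedComponentsWithStats(m)
c=get_calibration('wrist')
for s,q in zip(st[1:],ce[1:]):
    if s[4]>30: print(s,q,plane(c,q,.054))
```

```text
[278 181  16   7 107] [285.85046729 184.04672897] [0.56080455 0.35695471 0.054     ]
[278 225  15   6  76] [284.67105263 227.88157895] [0.59567815 0.36110087 0.054     ]
```

Run:
```python
from h import *
im=cv2.imread('pics/c_w.png')
hsv=cv2.cvtColor(im,cv2.COLOR_BGR2HSV)
print(hsv[227,244:306:3].tolist()); print(hsv[204:236:2,270].tolist())
g=((hsv[...,0]>45)&(hsv[...,0]<90)&(hsv[...,1]>120)).astype('uint8')
c=get_calibration('wrist')
for v in (226,227,228,229):
    u=np.nonzero(g[v,240:310])[0]+240; print(v,u.min(),u.max(),plane(c,((u.min()+u.max())/2,v),.054))
```

```text
[[18, 8, 162], [10, 6, 118], [30, 5, 111], [23, 9, 111], [65, 103, 84], [65, 129, 83], [68, 141, 83], [67, 147, 80], [67, 140, 84], [66, 146, 82], [66, 122, 88], [65, 135, 83], [67, 150, 117], [67, 149, 116], [67, 155, 115], [67, 157, 114], [67, 141, 110], [24, 9, 148], [30, 6, 125], [25, 12, 128], [13, 11, 160]]
[[165, 16, 32], [160, 25, 31], [30, 14, 75], [30, 10, 80], [60, 10, 80], [30, 3, 79], [63, 81, 69], [70, 134, 61], [64, 103, 69], [45, 15, 100], [67, 120, 85], [66, 129, 85], [66, 132, 83], [65, 86, 92], [19, 13, 157], [15, 13, 161]]
226 257 292 [0.59524592 0.35293093 0.054     ]
227 257 292 [0.59607061 0.35304265 0.054     ]
228 257 292 [0.59689687 0.35315458 0.054     ]
229 257 292 [0.5977247  0.35326672 0.054     ]
```

Run:
```python
from h import *
for k in range(2):
    c=get_calibration('wrist');p0=tool()[0]
    im=get_image('wrist');hsv=cv2.cvtColor(im,cv2.COLOR_BGR2HSV)
    g=((hsv[...,0]>45)&(hsv[...,0]<90)&(hsv[...,1]>100)).astype('uint8');g[:,:240]=0;g[:,310:]=0
    V=np.nonzero(g[:,275])[0];print(V)
    v=V[V>222].mean(); u=np.nonzero(g[int(v)])[0]; q=((u.min()+u.max())/2,v); print(q,plane(c,q,.054),p0,tool()[0])
cv2.imwrite('pics/c_z.png',cv2.resize(im[120:245,230:320],None,fx=4.5,fy=4.5,interpolation=cv2.INTER_CUBIC))
```

```text
[175 176 180 181 182 183 184 185 186 215 216 217 218 223 224 225 226 227
 228 408]Traceback (most recent call last):
  File "<stdin>", line 7, in <module>
    return umr_minimum(a, axis, None, out, keepdims, initial, where)
ValueError: zero-size array to reduction operation minimum which has no identity
```

Run:
```python
from h import *
c=get_calibration('wrist');p0=tool()[0]
im=get_image('wrist');print(p0,tool()[0])
for q in [(274.5,225.5)]: print(plane(c,q,.054))
cv2.imwrite('pics/c_z.png',cv2.resize(im[120:245,230:320],None,fx=4.5,fy=4.5,interpolation=cv2.INTER_CUBIC))
```

```text
[0.59297284 0.35640631 0.11360936] [0.59296949 0.35626037 0.11348506]
[0.59519234 0.35278823 0.054     ]
```

View pics/c_z.png

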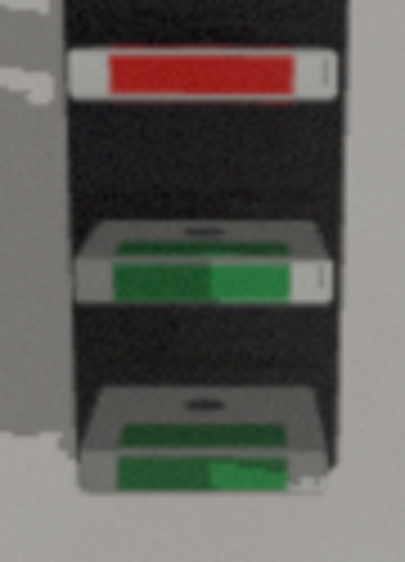

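Run:
```python
from h import *
c=get_calibration('wrist')
P={}
for n,u,v in [('red',202.5,75),('g1',204,282),('g2',202.5,474)]:
    P[n]=plane(c,(u/4.5+230-.4,v/4.5+120-.4),.054);print(n,P[n])
print(np.linalg.norm(P['g1']-P['g2']),np.linalg.norm(P['g1']-P['red']))
print(dtool([.5945,P['g2'][1],.024]))
```

```text
red [0.52738386 0.34352836 0.054     ]
g1 [0.5608911  0.34831179 0.054     ]
g2 [0.59466064 0.35262099 0.054     ]
0.034043367105467834 0.03384695105491546
[ 8.94842509 -0.06264748 -0.39165162]
```

Call:
{"op": "play_rows", "data": {"series": [[9.3,3,-0.06,-0.39,0,0,0],[9.3,4,0,0,0,0,0],[9.3,1.9,0,0,0,0,0],[9.3,0,0,0,0,0,0],[9.3,0,0,0,0,0,0]]}}

```text
time_s: 3.35
ee_pos: [0.5942, 0.3522, 0.0235]
tool_rot: [-1.327, 1.568, 0.382]
ft_force: [0.1, -0.8, -0.7]
finger_gap: 0.0928
```

Run:
```python
from h import *
print(tool()[0],monitor.get_obs()['ft_force'],dtool([.5947,.3526,.024]))
cv2.imwrite("pics/d_w.png",get_image('wrist')[100:400])
```

```text
[0.59419216 0.35218788 0.02352948] [ 0.05273996 -0.81057284 -0.71631105] [-0.04686823 -0.05611319  0.03385181]
```

View pics/d_w.png

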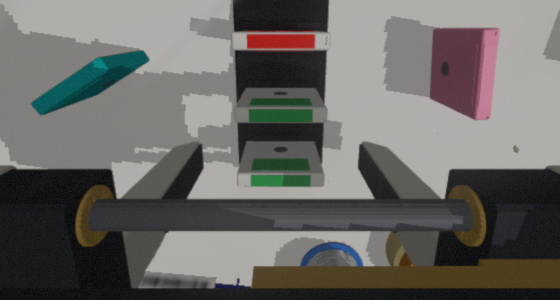

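Centred between the fingers. Close and lift.

Call:
{"op": "play_rows", "data": {"series": [[3,0,0,0,0,0,0],[3,0,0,0,0,0,0],[3,0,0,0,0,0,0],[3,0,0,0,0,0,0],[3,0,0,0,0,0,0],[3,0,0,0,0,0,0]]}}

```text
time_s: 4.15
ee_pos: [0.5929, 0.3516, 0.0216]
tool_rot: [1.833, 1.571, -2.741]
ft_force: [-0.6, -1.0, -0.8]
finger_gap: 0.0438
```

Gripped (43.8 mm). Lift and carry over to view the gap.

Call:
{"op": "play_rows", "data": {"series": [[3,-4,0,0,0,0,0],[3,-4,0,0,0,0,0],[3,-4,0,0,0,0,0],[3,0,0,0,-0.0926,0,0],[3,0,1.3,-5,0,0,0],[3,0,1.3,-5,0,0,0],[3,0,1.3,-5,0,0,0],[3,0,1.3,-5,0,0,0],[3,0,1.3,-4.5,0,0,0],[3,0,0,0,0,0,0],[3,0,0,0,0,0,0],[3,0,0,0,0,0,0]]}}

```text
time_s: 5.65
ee_pos: [0.5857, 0.0995, 0.1416]
tool_rot: [-0.218, 1.57, 1.585]
ft_force: [-0.0, -0.3, -0.5]
finger_gap: 0.0439
```

Run:
```python
from h import *
c=get_calibration('wrist');print(tool());im=get_image('wrist');print(tool()[0]);np.savez('e_cal.npz',**c)
cv2.imwrite("pics/e_w.png",im)
```

```text
(array([0.58566107, 0.09952876, 0.14161154]), array([[-4.88719480e-06, -9.73162266e-01, -2.30119980e-01],
       [ 3.39166770e-04, -2.30119968e-01,  9.73162209e-01],
       [-9.99999942e-01, -7.32930169e-05,  3.31188943e-04]]))
[0.58564242 0.09958862 0.14156815]
```

View pics/e_w.png

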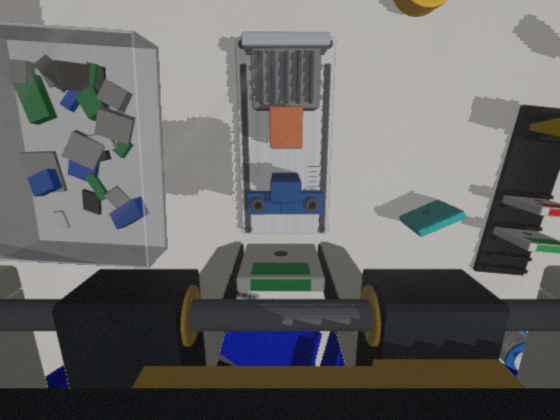

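Run:
```python
import cv2
im=cv2.imread("pics/e_w.png")
cv2.imwrite("pics/e_z.png",cv2.resize(im[95:225,235:340],None,fx=4.6,fy=4.6,interpolation=cv2.INTER_CUBIC))
```

```text
(no output)
```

View pics/e_z.png

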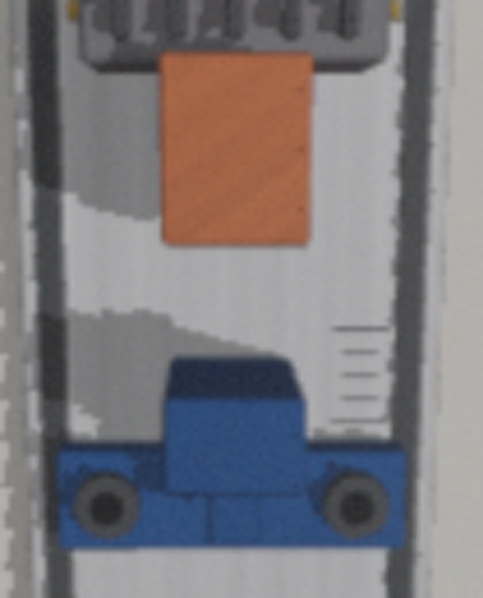

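Run:
```python
from h import *
np.set_printoptions(precision=4,suppress=True)
c=dict(np.load('e_cal.npz'))
f=lambda u,v,z: plane(c,(u/4.6+235-.4,v/4.6+95-.4),z)
A=np.array([np.cos(.232),np.sin(.232)]);B=np.array([-A[1],A[0]])
N=[f(163,244,.064),f(310,244,.064)];S=[f(164,398.5,.064),f(305,398.5,.064)];F=[f(171,357,.012),f(293,357,.012)]
for n,q in [('N',N),('S',S),('F',F)]:
    m=(q[0]+q[1])[:2]/2; print(n,m,'w',np.linalg.norm(q[1]-q[0]),'A',m@A,'B',m@B)
n=f(163,55,.064)[:2]; print('nose len',(N[0][:2]-n)@A)
# jig ends
g=lambda u,v,z: plane(c,(u,v),z)[:2]
print('fence/jig -x end', g(286,33,.012)@A, 'jig +x end',g(286,234,.012)@A, 'jig sides B',g(236,150,.012)@B,g(333,150,.012)@B)
np.savez('gap.npz',A=A,B=B,N=N,S=S)
```

```text
N [0.5284 0.0911] w 0.025388834769970132 A 0.5352249236291413 B -0.03279045154474412
S [0.5547 0.0972] w 0.025087167976045172 A 0.5621832567314119 B -0.03297865481885867
F [0.5547 0.0975] w 0.026135066314709132 A 0.5622657903697662 B -0.032677206714796514
nose len 0.0309070132179349
fence/jig -x end 0.43996053054633344 jig +x end 0.6268394588691718 jig sides B -0.08018124999813013 0.013550365428702318
```

Run:
```python
import cv2
im=cv2.imread("pics/e_w.png")
cv2.imwrite("pics/e_z2.png",cv2.resize(im[235:305,220:345],None,fx=6,fy=6,interpolation=cv2.INTER_CUBIC))
```

```text
(no output)
```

View pics/e_z2.png

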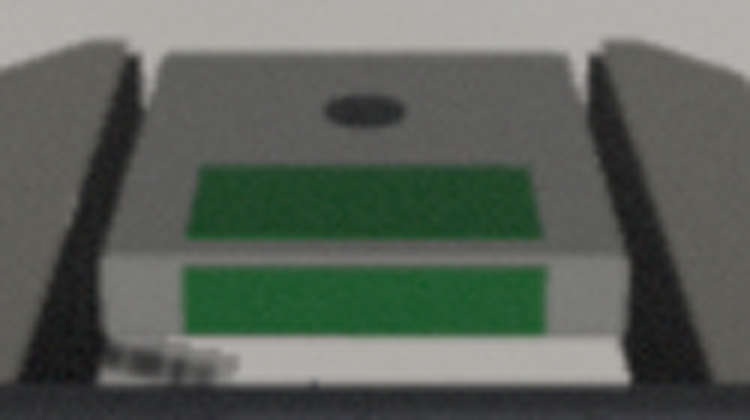

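Run:
```python
from h import *
np.set_printoptions(precision=4,suppress=True)
c=dict(np.load('e_cal.npz'));G=np.load('gap.npz');A,B=G['A'],G['B']
p=np.array([.58565,.09956,.1416])
for n,y,l,r,z in [('topfront',255,103,628,.174),('toprear',335,103,628,.174),('botfront',52,158,568,.126)]:
    a=plane(c,(l/6+220-.4,y/6+235-.4),z);b=plane(c,(r/6+220-.4,y/6+235-.4),z);m=(a+b)/2
    print(n,'w',np.linalg.norm(a-b),'A rel tcp',(m-p)[:2]@A,'B',(m-p)[:2]@B,'tcp A,B',p[:2]@A,p[:2]@B)
```

```text
topfront w 0.04292800230167557 A rel tcp -0.0023207867608665994 B 0.0006939409139973752 tcp A,B 0.5928508270561492 -0.037762586760441
toprear w 0.04349793845267798 A rel tcp 0.005006233099397144 B 0.0007036138862139298 tcp A,B 0.5928508270561492 -0.037762586760441
botfront w 0.044133162376039 A rel tcp -0.0009927838370467946 B 0.000419647147352896 tcp A,B 0.5928508270561492 -0.037762586760441
```

Gap now ≈27 mm with the module 1–3 mm off home, so 28–30 mm in total: that calls for two spacers (one would let the tip drop to ~1 mm, two give ~25 mm). First spacer goes next to the stop.

Call:
{"op": "play_rows", "data": {"series": [[3,0,2,0.43,0,0,0],[3,0,2,0,0,0,0],[3,2,0,0,0,0,0],[3,2,0,0,0,0,0],[3,1,0,0,0,0,0],[3,0,0,0,0,0,0],[3,0,0,0,0,0,0]]}}

```text
time_s: 6.58
ee_pos: [0.5464, 0.0936, 0.0923]
tool_rot: [-1.84, 1.57, -0.038]
ft_force: [0.2, 0.3, -0.4]
finger_gap: 0.0438
```

```bash
cat > look.py <<'E'
import sys
from h import *
np.set_printoptions(precision=4,suppress=True)
n=sys.argv[1]; x0,x1,y0,y1,f=[float(v) for v in sys.argv[2:7]]
c=get_calibration('wrist');np.savez(n+'_cal.npz',**c);o=monitor.get_obs();p,R=tool(o);im=get_image('wrist');cv2.imwrite(f'pics/{n}.png',im)
cv2.imwrite(f'pics/{n}_z.png',cv2.resize(im[int(y0):int(y1),int(x0):int(x1)],None,fx=f,fy=f,interpolation=cv2.INTER_CUBIC))
G=np.load('gap.npz');print('tcp',p,'A,B',p[:2]@G['A'],p[:2]@G['B'],'t',o['time_s'],'F',o['ft_force'],'T',o['wrist_torque'],'gap',o['finger_gap']);print(R)
E
python3 look.py f 200 360 60 310 2.4
```

```text
tcp [0.5464 0.0936 0.0923] A,B 0.5532303259772693 -0.03457440792159279 t 6.575 F [ 0.2025  0.3056 -0.4446] T [ 0.0427  0.0257 -0.0385] gap 0.04376473110150831
[[ 0.0011 -0.9734 -0.2293]
 [-0.     -0.2293  0.9734]
 [-1.     -0.0011 -0.0003]]
```

View pics/f_z.png

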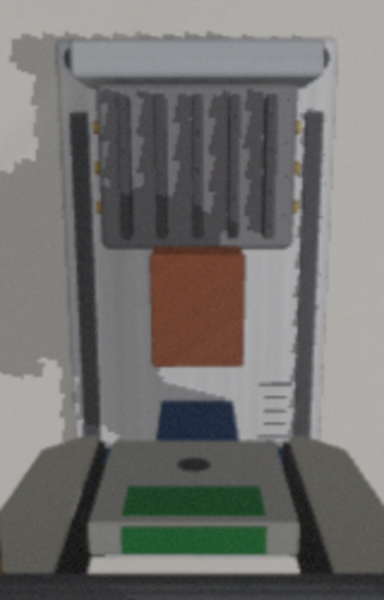

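Call:
{"op": "play_rows", "data": {"series": [[3,1.5,0,0.1,0,0,0],[3,1.5,0,0,0,0,0],[3,1.5,0,0,0,0,0],[3,1.5,0,0,0,0,0],[3,0,0,0,0,0,0],[3,0,0,0,0,0,0]]}}

```text
time_s: 7.38
ee_pos: [0.5458, 0.0942, 0.0317]
tool_rot: [-1.834, 1.571, -0.032]
ft_force: [0.2, -1.0, -0.2]
finger_gap: 0.0437
```

```bash
python3 look.py g 200 360 60 310 2.4
```

```text
tcp [0.5458 0.0942 0.0317] A,B 0.5528371380362956 -0.033773370865131255 t 7.375 F [ 0.1932 -1.0186 -0.221 ] T [0.0539 0.0396 0.0044] gap 0.04372691015115777
[[ 0.0001 -0.9735 -0.2288]
 [-0.     -0.2288  0.9735]
 [-1.     -0.0001 -0.    ]]
```

View pics/g_z.png

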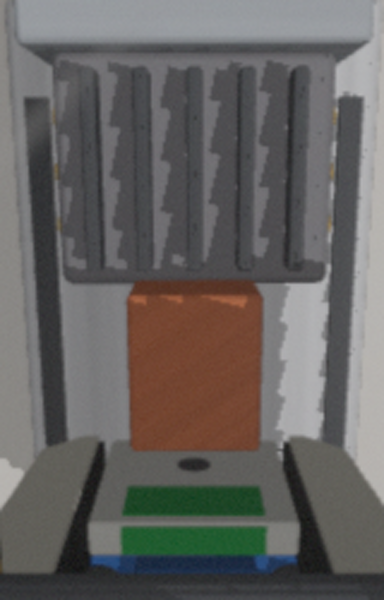

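Call:
{"op": "play_rows", "data": {"series": [[3,0.15,-0.1,0,0,0,0],[3,0,-0.1,0,0,0,0],[3,0,-0.1,0,0,0,0],[3,0,0,0,0,0,0]]}}

```text
time_s: 7.92
ee_pos: [0.5484, 0.0949, 0.0302]
tool_rot: [1.631, 1.571, -2.851]
ft_force: [-0.8, -0.9, 0.5]
finger_gap: 0.0437
```

Call:
{"op": "play_rows", "data": {"series": [[3,0,-0.1,0,0,0,0],[3,0,0,0,0,0,0],[3,0,0,0,0,0,0]]}}

```text
time_s: 8.3
ee_pos: [0.5485, 0.095, 0.03]
tool_rot: [1.485, 1.569, -2.997]
ft_force: [-5.3, -2.4, 2.8]
finger_gap: 0.0437
```

Stop contact felt (−5 N). Back off slightly and lower to the floor.

Call:
{"op": "play_rows", "data": {"series": [[3,0,0.1,0,0,0,0],[3,0.15,0,0,0,0,0],[3,0.1,0,0,0,0,0],[3,0,0,0,0,0,0],[3,0,0,0,0,0,0]]}}

```text
time_s: 8.93
ee_pos: [0.5485, 0.095, 0.0276]
tool_rot: [-1.659, 1.571, 0.142]
ft_force: [-3.4, -0.4, 1.6]
finger_gap: 0.0436
```

Call:
{"op": "play_rows", "data": {"series": [[3,0.1,0,0,0,0,0],[3,0,0,0,0,0,0],[3,0,0,0,0,0,0]]}}

```text
time_s: 9.3
ee_pos: [0.5485, 0.095, 0.0276]
tool_rot: [-1.849, 1.57, -0.048]
ft_force: [-5.1, -0.5, 8.6]
finger_gap: 0.0438
```

Call:
{"op": "play_rows", "data": {"series": [[7.5,0,0,0,0,0,0],[7.5,0,0,0,0,0,0],[7.5,0,0,0,0,0,0],[7.5,0,0,0,0,0,0],[7.5,-2,0,0,0,0,0],[7.5,-4,0,0,0,0,0],[7.5,-4,-1,0,0,0,0],[7.5,-1,-1,0,0,0,0],[7.5,0,0,0,0,0,0],[7.5,0,0,0,0,0,0]]}}

```text
time_s: 10.55
ee_pos: [0.5665, 0.0995, 0.1347]
tool_rot: [1.33, 1.567, 3.131]
ft_force: [1.0, -0.8, -0.1]
finger_gap: 0.0752
```

```bash
python3 look.py i 220 340 90 240 4
```

```text
tcp [0.5665 0.0995 0.1347] A,B 0.5742346607472617 -0.03339711083193479 t 10.55 F [ 1.015  -0.7614 -0.1239] T [0.0736 0.019  0.0296] gap 0.07522962210033758
[[-0.0037 -0.9735 -0.2288]
 [ 0.     -0.2288  0.9735]
 [-1.      0.0036  0.0009]]
```

View pics/i_z.png

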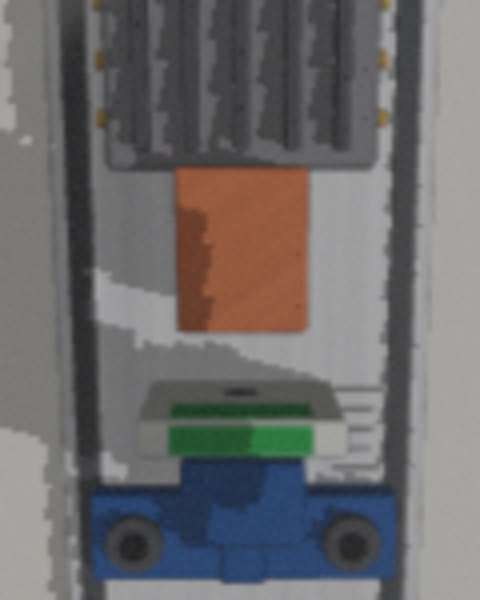

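Spacer 1 stands upright against the stop. Measure what's left.

Run:
```python
from h import *
np.set_printoptions(precision=4,suppress=True)
c=dict(np.load('i_cal.npz'));G=np.load('gap.npz');A,B=G['A'],G['B']
f=lambda u,v,z: plane(c,(u/4+220-.4,v/4+90-.4),z)[:2]
for n,u,v,z in [('nose',242,331,.064),('noseback',242,168,.064),('spfront',242,421,.060),('sprear',242,457,.060),('spbotfront',242,381,.012),('stop',242,459,.064)]:
    q=f(u,v,z);print(n,q@A,q@B)
print('sp B',f(138,440,.06)@B,f(348,440,.06)@B)
print('g1 d', dtool([.5609,.3483,.14]),'rot')
```

```text
nose 0.535043780523925 -0.03298512974296616
noseback 0.5039400041833991 -0.032971915859584866
spfront 0.5540610472765829 -0.032997107553786695
sprear 0.5616530658165702 -0.033000332887151915
spbotfront 0.5545472497353506 -0.033044098088026344
stop 0.5610756517492885 -0.03299618891812235
sp B -0.05437904912762369 -0.011209027518918599
g1 d [-0.5355 -5.1497 24.3454] rot
```

Call:
{"op": "play_rows", "data": {"series": [[9.3,0,-1.03,4.87,0,0,0],[9.3,0,-1.03,4.87,0,0,0],[9.3,0,-1.03,4.87,0,0,0],[9.3,0,-1.03,4.87,0,0,0],[9.3,0,-1.03,4.87,0,0,0],[9.3,2,0,0,0.0965,0,0],[9.3,0,0,0,0,0,0],[9.3,0,0,0,0,0,0],[9.3,0,0,0,0,0,0]]}}

```text
time_s: 11.72
ee_pos: [0.5629, 0.3477, 0.1173]
tool_rot: [-1.371, 1.57, 0.334]
ft_force: [-0.0, 0.8, 0.0]
finger_gap: 0.093
```

```bash
python3 look.py j 220 340 90 240 4; python3 -c "
from h import *
print(dtool([.5609,.3483,.024]))"
```

```text
tcp [0.5629 0.3477 0.1173] A,B 0.6278026511687179 0.20894384163594348 t 11.725 F [-0.028   0.8377  0.0149] T [ 0.0234 -0.0438 -0.0239] gap 0.0930026286206053
[[ 0.0008 -0.991  -0.1337]
 [ 0.0003 -0.1337  0.991 ]
 [-1.     -0.0008  0.0002]]
[9.34039626 0.20849647 0.0795715 ]
```

View pics/j_z.png

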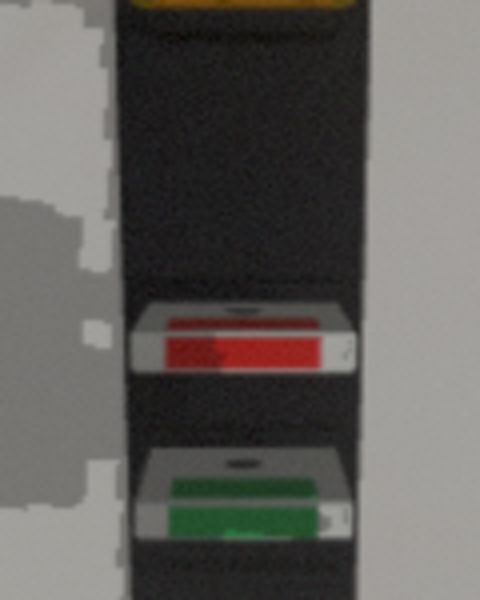

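```bash
python3 -c "
from h import *
c=dict(np.load('j_cal.npz'))
q=plane(c,(244/4+219.6,520/4+89.6),.054);print(q,dtool([q[0],q[1],.024]))"
```

```text
[0.560589   0.34822841 0.054     ] [9.34036201 0.24027382 0.07663005]
```

Call:
{"op": "play_rows", "data": {"series": [[9.3,3,0.13,0.08,0,0,0],[9.3,4,0,0,0,0,0],[9.3,2.3,0,0,0,0,0],[9.3,0,0,0,0,0,0],[3,0,0,0,0,0,0],[3,0,0,0,0,0,0],[3,0,0,0,0,0,0],[3,0,0,0,0,0,0],[3,0,0,0,0,0,0],[3,0,0,0,0,0,0]]}}

```text
time_s: 13.02
ee_pos: [0.561, 0.349, 0.0238]
tool_rot: [-2.043, 1.571, -0.337]
ft_force: [-0.6, 0.1, 1.0]
finger_gap: 0.0434
```

Call:
{"op": "play_rows", "data": {"series": [[3,-4,0,0,0,0,0],[3,-4,0,0,0,0,0],[3,-4,0,0,0,0,0],[3,0,0,0,-0.098,0,0],[3,0,1.13,-4.87,0,0,0],[3,0,1.13,-4.87,0,0,0],[3,0,1.13,-4.87,0,0,0],[3,0,1.13,-4.87,0,0,0],[3,0,1.13,-4.87,0,0,0],[3,0,0,0,0,0,0],[3,0,0,0,0,0,0],[3,0,0,0,0,0,0]]}}

```text
time_s: 14.52
ee_pos: [0.5619, 0.1003, 0.1436]
tool_rot: [0.087, 1.57, 1.892]
ft_force: [-0.8, 0.1, -0.3]
finger_gap: 0.044
```

```bash
python3 look.py k 210 350 90 310 2.7
```

```text
tcp [0.5619 0.1003 0.1436] A,B 0.5699435691078363 -0.0315920988812191 t 14.525 F [-0.7503  0.0985 -0.2999] T [ 0.0861 -0.0056  0.0063] gap 0.04396052427481104
[[-0.0001 -0.9728 -0.2317]
 [ 0.0004 -0.2317  0.9728]
 [-1.      0.      0.0004]]
```

View pics/k_z.png

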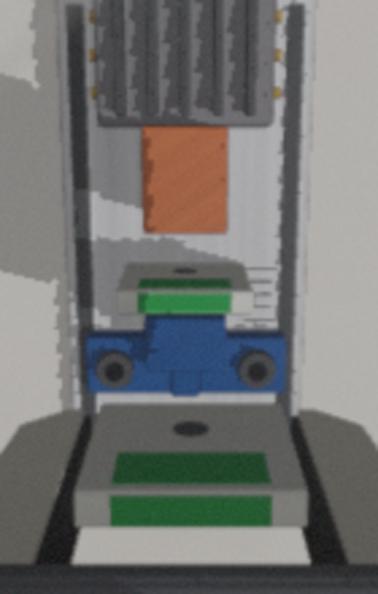

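Run:
```python
from h import *
c=dict(np.load('k_cal.npz'));G=np.load('gap.npz');A,B=G['A'],G['B']
p=np.array([.5619,.1003])
for n,v,z,h in [('topfront',489,.1738,1),('toprear',525,.1738,-1),('botfront',405,.1258,1)]:
    q=plane(c,(191/2.7+209.6,v/2.7+89.6),z)[:2]-p; print(n,q@A+.004*h,q@B)
```

```text
topfront -0.0006340886866929418 0.0006117599469529401
toprear -0.0012809952180280288 0.000631692262276515
botfront 0.0013434382678015901 0.0005843522964576933
```

Call:
{"op": "play_rows", "data": {"series": [[3,0,1.3,-0.1,0,0,0],[3,0,1.32,-0.1,0,0,0],[3,2,0,0,0,0,0],[3,2,0,0,0,0,0],[3,0.8,0,0,0,0,0],[3,0,0,0,0,0,0],[3,0,0,0,0,0,0]]}}

```text
time_s: 15.45
ee_pos: [0.5374, 0.091, 0.0964]
tool_rot: [-1.855, 1.57, -0.052]
ft_force: [-0.5, -0.1, -0.5]
finger_gap: 0.0437
```

```bash
python3 look.py l 210 350 90 310 2.7
```

```text
tcp [0.5374 0.091  0.0964] A,B 0.5439694684398281 -0.03500919228947591 t 15.45 F [-0.5034 -0.1456 -0.465 ] T [ 0.0457 -0.0186  0.0119] gap 0.043736179623673745
[[ 0.0012 -0.9731 -0.2303]
 [-0.0001 -0.2303  0.9731]
 [-1.     -0.0012 -0.0003]]
```

View pics/l_z.png

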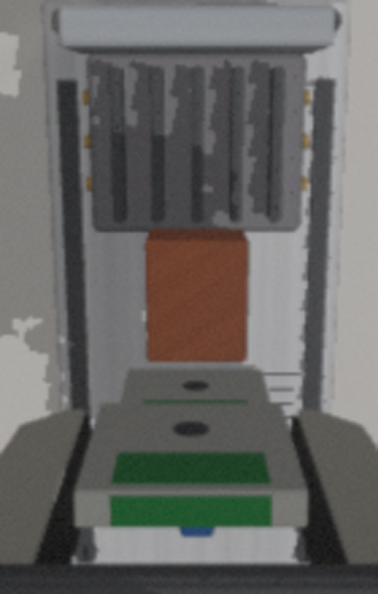

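Call:
{"op": "play_rows", "data": {"series": [[3,0.5,0,0.14,0,0,0],[3,1.2,0,0,0,0,0],[3,0.6,0,0,0,0,0],[3,0,0,0,0,0,0]]}}

```text
time_s: 16.0
ee_pos: [0.536, 0.0924, 0.0717]
tool_rot: [1.309, 1.569, 3.112]
ft_force: [-0.2, -1.3, -0.4]
finger_gap: 0.044
```

Call:
{"op": "play_rows", "data": {"series": [[3,1.2,-0.05,0,0,0,0],[3,1.3,0,0,0,0,0],[3,1.2,0,0,0,0,0],[3,0,0,0,0,0,0]]}}

```text
time_s: 16.5
ee_pos: [0.536, 0.0925, 0.0342]
tool_rot: [1.309, 1.568, 3.112]
ft_force: [0.3, 0.1, -0.6]
finger_gap: 0.0435
```

```bash
python3 look.py m 210 350 90 310 2.7
```

```text
tcp [0.536  0.0925 0.0342] A,B 0.5429474592591657 -0.03321824053774358 t 16.5 F [ 0.2754  0.0838 -0.5917] T [-0.0253  0.0165 -0.0417] gap 0.04353805589723701
[[-0.0029 -0.9731 -0.2302]
 [ 0.0001 -0.2302  0.9731]
 [-1.      0.0028  0.0008]]
```

View pics/m_z.png

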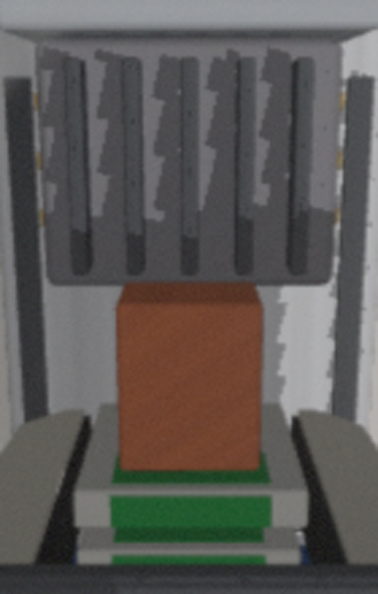

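Call:
{"op": "play_rows", "data": {"series": [[3,0.2,0.1,0,0,0,0],[3,0,0.1,0,0,0,0],[3,0,0,0,0,0,0],[3,0,0,0,0,0,0]]}}

```text
time_s: 17.05
ee_pos: [0.5354, 0.092, 0.0339]
tool_rot: [-1.885, 1.57, -0.082]
ft_force: [0.5, 1.2, -2.2]
finger_gap: 0.0435
```

Call:
{"op": "play_rows", "data": {"series": [[3,0.2,0.1,0,0,0,0],[3,0,0.05,0,0,0,0],[3,0,0,0,0,0,0],[3,0,0,0,0,0,0]]}}

```text
time_s: 17.55
ee_pos: [0.5338, 0.0917, 0.0317]
tool_rot: [-2.712, 1.571, -0.909]
ft_force: [-0.7, 0.1, 0.4]
finger_gap: 0.0439
```

Call:
{"op": "play_rows", "data": {"series": [[3,0.15,0.1,0,0,0,0],[3,0.15,0,0,0,0,0],[3,0,0,0,0,0,0],[3,0,0,0,0,0,0]]}}

```text
time_s: 18.05
ee_pos: [0.5329, 0.0915, 0.0298]
tool_rot: [-1.988, 1.57, -0.184]
ft_force: [-3.3, -0.5, 9.9]
finger_gap: 0.044
```

Floor contact at the expected height (9.9 N). Release and look.

Call:
{"op": "play_rows", "data": {"series": [[7.5,-0.05,0,0,0,0,0],[7.5,0,0,0,0,0,0],[7.5,0,0,0,0,0,0],[7.5,0,0,0,0,0,0],[7.5,-2,0,0,0,0,0],[7.5,-4,0,0,0,0,0],[7.5,-4,-1.5,0,0,0,0],[7.5,-1,-1.5,0,0,0,0],[7.5,0,0,0,0,0,0],[7.5,0,0,0,0,0,0]]}}

```text
time_s: 19.3
ee_pos: [0.5607, 0.0983, 0.138]
tool_rot: [1.344, 1.568, -3.136]
ft_force: [-0.3, 0.2, -0.1]
finger_gap: 0.0752
```

```bash
python3 look.py n 220 340 90 240 4
```

```text
tcp [0.5607 0.0983 0.138 ] A,B 0.568266800840633 -0.03320433738524392 t 19.3 F [-0.2754  0.182  -0.0578] T [ 0.034  -0.0208  0.0126] gap 0.07515986329253463
[[-0.0026 -0.9731 -0.2304]
 [-0.     -0.2304  0.9731]
 [-1.      0.0026  0.0006]]
```

View pics/n_z.png

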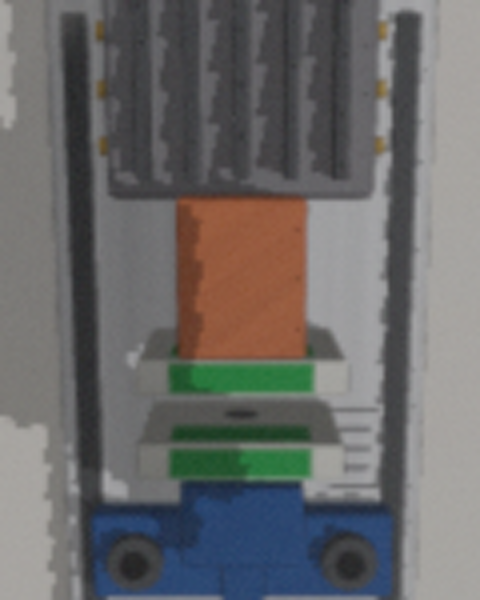

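Both green spacers stand upright, one against the nose and one against the stop. Measuring the remaining slot.

Run:
```python
from h import *
c=dict(np.load('n_cal.npz'));G=np.load('gap.npz');A,B=G['A'],G['B']
f=lambda u,v,z: plane(c,(u/4+219.6,v/4+89.6),z)[:2]
for n,v,z in [('nose',360,.064),('s2front',360,.06),('s2rear',393,.060),('s1front',447,.060),('s1rear',481,.060)]:
    q=f(242,v,z);print(n,q@A)
print('s2 B',(f(138,377,.06)@B+f(348,377,.06)@B)/2,'s1 B',(f(138,464,.06)@B+f(343,464,.06)@B)/2)
print('wedge d', dtool([.456,.3337,.15]))
```

```text
nose 0.5354670977618546
s2front 0.5361315509544492
s2rear 0.5429925166187807
s1front 0.5544406551862711
s1rear 0.5617934429684716
s2 B -0.03267713147553394 s1 B -0.03317627624717329
wedge d [-1.18799836  4.75574038 25.31443694]
```

Call:
{"op": "play_rows", "data": {"series": [[9.3,-0.4,0.95,5.06,0,0,0],[9.3,-0.4,0.95,5.06,0,0,0],[9.3,-0.4,0.95,5.06,0,0,0],[9.3,0,0.95,5.06,0,0,0],[9.3,0,0.95,5.06,0,0,0],[9.3,0,0,0,0.0965,0,0],[9.3,0,0,0,0,0,0],[9.3,0,0,0,0,0,0],[9.3,0,0,0,0,0,0]]}}

```text
time_s: 20.48
ee_pos: [0.4578, 0.3328, 0.1509]
tool_rot: [2.044, 1.57, -2.533]
ft_force: [0.8, -0.3, -0.3]
finger_gap: 0.0933
```

```bash
python3 look.py o 180 380 70 270 3
```

```text
tcp [0.4578 0.3328 0.1509] A,B 0.5220194966726585 0.2186772449606177 t 20.475 F [ 0.8168 -0.3227 -0.3016] T [ 0.0681 -0.0134  0.0367] gap 0.09333839421900728
[[-0.0004 -0.9908 -0.135 ]
 [-0.0003 -0.135   0.9908]
 [-1.      0.0005 -0.0002]]
```

View pics/o_z.png

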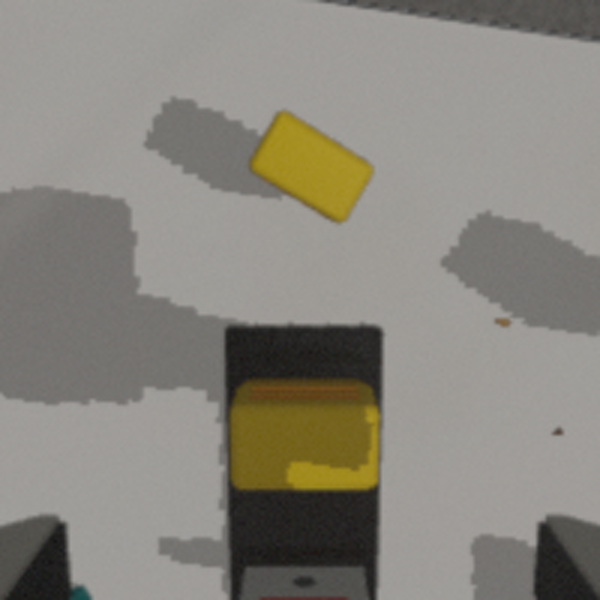

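Run:
```python
from h import *
c=dict(np.load('o_cal.npz'))
f=lambda u,v: plane(c,(u/3+179.6,v/3+69.6),.09)
q=f(304.5,446.5);print(q,np.linalg.norm(f(230,446)-f(379,446)),np.linalg.norm(f(304,403)-f(304,490)),dtool([q[0],q[1],.056]))
```

```text
[0.45362484 0.33352461 0.09      ] 0.039166484169956654 0.023907130799587072 [9.50002167 0.4045097  0.11765051]
```

Call:
{"op": "play_rows", "data": {"series": [[9.3,3,0.32,0.12,0,0,0],[9.3,4,0,0,0,0,0],[9.3,2.5,0,0,0,0,0],[9.3,0,0,0,0,0,0],[9.3,0,0,0,0,0,0],[3,0,0,0,0,0,0],[3,0,0,0,0,0,0],[3,0,0,0,0,0,0],[3,0,0,0,0,0,0],[3,0,0,0,0,0,0],[3,0,0,0,0,0,0],[3,0,0,0,0,0,0]]}}

```text
time_s: 22.02
ee_pos: [0.4541, 0.3344, 0.0561]
tool_rot: [1.657, 1.571, -2.92]
ft_force: [-0.4, 0.3, -0.7]
finger_gap: 0.0402
```

Call:
{"op": "play_rows", "data": {"series": [[3,-4,0,0,0,0,0],[3,-4,0,0,0,0,0],[3,-2,0,0,0,0,0],[3,0,0,0,-0.098,0,0],[3,0,-1.22,-5.08,0,0,0],[3,0,-1.22,-5.08,0,0,0],[3,0,-1.22,-5.08,0,0,0],[3,0,-1.22,-5.08,0,0,0],[3,0,-1.22,-5.08,0,0,0],[3,0,0,0,0,0,0],[3,0,0,0,0,0,0],[3,0,0,0,0,0,0]]}}

```text
time_s: 23.52
ee_pos: [0.5717, 0.1027, 0.1561]
tool_rot: [0.797, 1.57, 2.603]
ft_force: [-0.4, 0.9, -0.0]
finger_gap: 0.0397
```

```bash
python3 look.py p 210 350 90 310 2.7
```

```text
tcp [0.5717 0.1027 0.1561] A,B 0.579945425950643 -0.03151717495004576 t 23.525 F [-0.4035  0.8719 -0.0284] T [ 0.0277  0.0326 -0.0038] gap 0.03974181611507623
[[-0.0006 -0.9725 -0.2331]
 [ 0.0003 -0.2331  0.9725]
 [-1.      0.0005  0.0005]]
```

View pics/p_z.png

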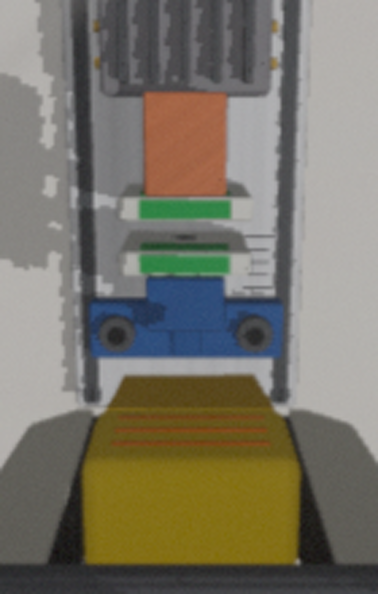

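Run:
```python
from h import *
c=dict(np.load('p_cal.npz'));G=np.load('gap.npz');A,B=G['A'],G['B']
p=np.array([.5717,.1027])
for n,u,v,z,h in [('tip',196,376,.106,.00235),('headbot',195,411,.160,.012),('headtop',192,460,.190,.012)]:
    q=plane(c,(u/2.7+209.6,v/2.7+89.6),z)[:2]-p; print(n,q@A+h,q@B)
f=lambda u,v,z: plane(c,(u/2.7+209.6,v/2.7+89.6),z)[:2]
for n,v,z in [('nose',195,.064),('s2rear',219,.060),('s1front',255,.060),('s1rear',276,.06)]: print(n,f(185,v,z)@A)
```

```text
tip 0.0032583321407429777 0.0019794853620067484
headbot 0.0022710079079760054 0.0014160812547249014
headtop -0.0002252855335835354 0.0007480207151093344
nose 0.5350285814464539
s2rear 0.5431631966680405
s1front 0.5549422467534154
s1rear 0.561944584312
```

Call:
{"op": "play_rows", "data": {"series": [[3,0,1.6,-0.12,0,0,0],[3,0,1.62,-0.12,0,0,0],[3,2,0,0,0,0,0],[3,1.3,0,0,0,0,0],[3,0,0,0,0,0,0],[3,0,0,0,0,0,0],[3,0,0,0,0,0,0]]}}

```text
time_s: 24.45
ee_pos: [0.5422, 0.0917, 0.1237]
tool_rot: [-1.846, 1.57, -0.041]
ft_force: [0.4, 0.1, -0.5]
finger_gap: 0.0395
```

```bash
python3 look.py q 210 350 90 310 2.7; python3 -c "
from h import *
im=get_image('side');cv2.imwrite('pics/q_side.png',cv2.resize(im[170:275,260:370],None,fx=5.5,fy=5.5,interpolation=cv2.INTER_CUBIC))"
```

```text
tcp [0.5422 0.0917 0.1237] A,B 0.5487171338505022 -0.03539475540677675 t 24.45 F [ 0.3742  0.1165 -0.5389] T [-0.0036  0.0396 -0.0049] gap 0.03950456201593794
[[ 0.0011 -0.9728 -0.2318]
 [-0.     -0.2318  0.9728]
 [-1.     -0.0011 -0.0003]]
```

View pics/q_z.png

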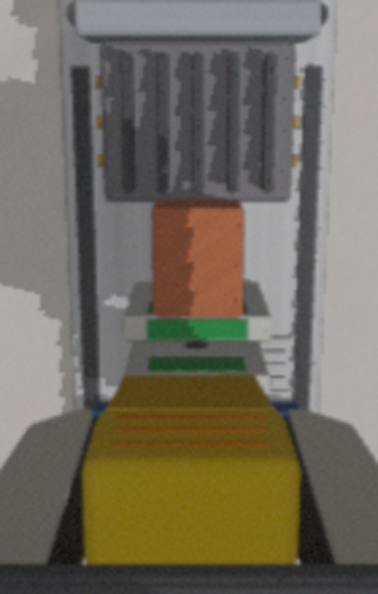

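View pics/q_side.png

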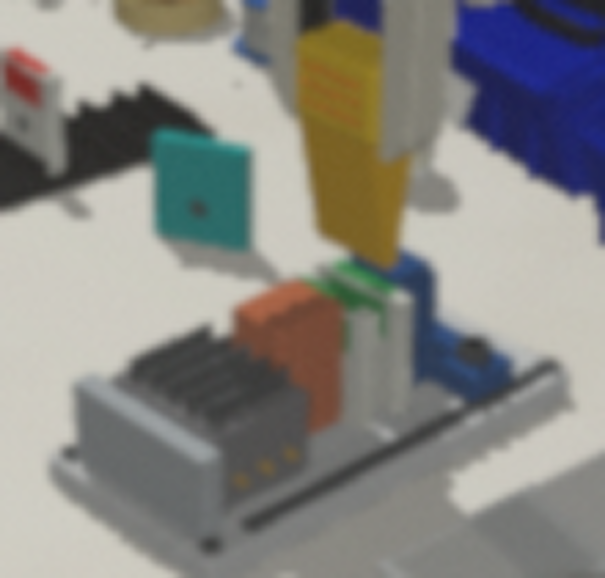

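Run:
```python
from h import *
G=np.load('gap.npz');A,B=G['A'],G['B']
c=get_calibration('side')
f=lambda u,v,z: plane(c,(u/5.5+259.6,v/5.5+169.6),z)[:2]
for n,u,v,z in [('tipfront near',388,268,.0736),('tipfront far',322,234,.0736),('tip rear near',398,263,.0736),('s1 top near rear',413,295,.06),('s1 near front',384,300,.06),('s2 near rear',378,308,.06),('s1 rear far',347,262,.06),('nose near',342,308,.064)]:
    q=f(u,v,z);print(n,'A',round(q@A,4),'B',round(q@B,4))
```

```text
tipfront near A 0.5537 B -0.0509
tipfront far A 0.5538 B -0.0166
tip rear near A 0.559 B -0.0507
s1 top near rear A 0.5636 B -0.0543
s1 near front A 0.5533 B -0.0498
s2 near rear A 0.5476 B -0.0524
s1 rear far A 0.563 B -0.0208
nose near A 0.5332 B -0.0486
```

```bash
python3 -c "
from h import *
im=get_image('side');cv2.imwrite('pics/r_side0.png',im);cv2.imwrite('pics/r_side.png',cv2.resize(im[205:255,300:350],None,fx=12,fy=12,interpolation=cv2.INTER_CUBIC))
im=get_image('scene');cv2.imwrite('pics/r_scene.png',cv2.resize(im[150:250,220:380],None,fx=5,fy=5,interpolation=cv2.INTER_CUBIC))"
```

```text
(no output)
```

View pics/r_side.png

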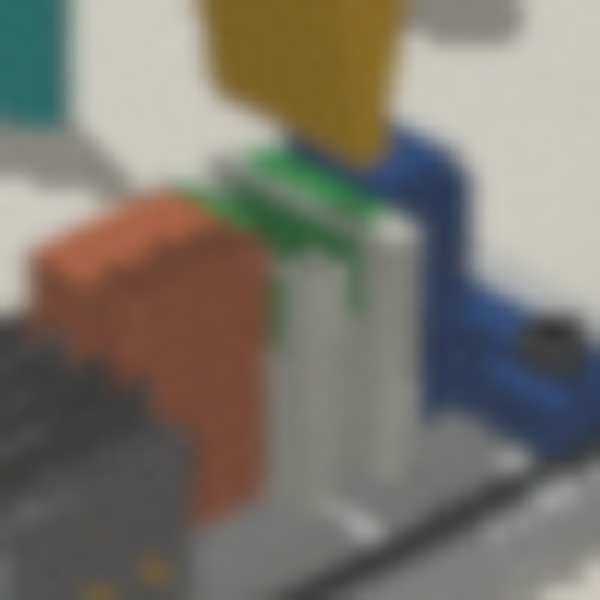

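View pics/r_scene.png

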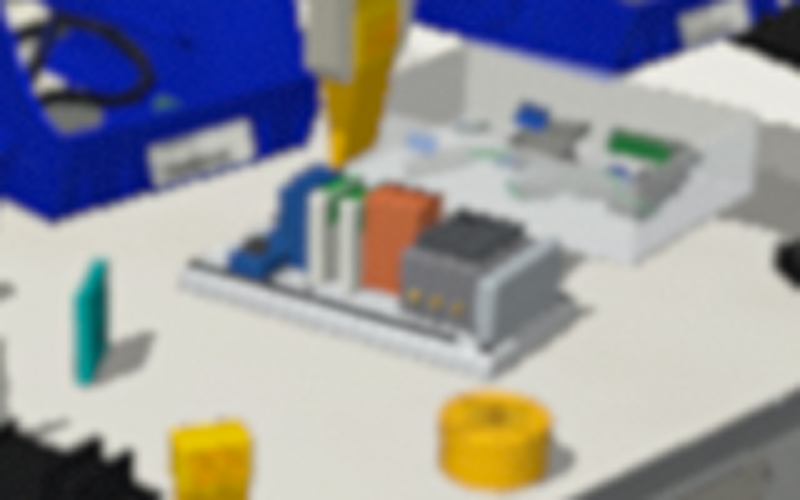

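```bash
python3 -c "
from h import *
im=get_image('scene');cv2.imwrite('pics/r_scene0.png',im);cv2.imwrite('pics/r_scene2.png',cv2.resize(im[150:215,265:325],None,fx=9,fy=9,interpolation=cv2.INTER_CUBIC))"
```

```text
(no output)
```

View pics/r_scene2.png

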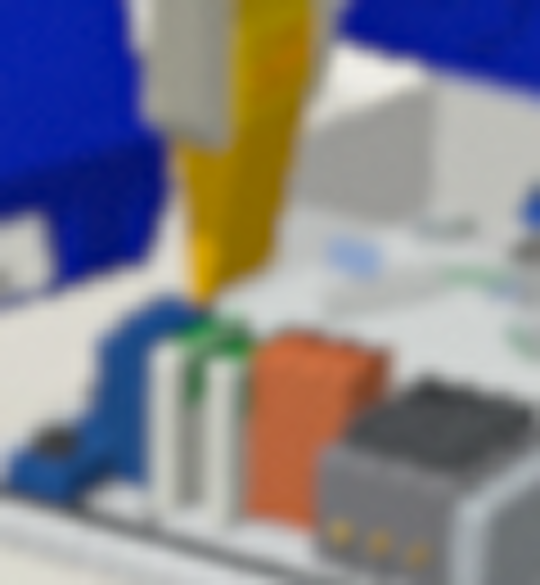

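Run:
```python
from h import *
G=np.load('gap.npz');A,B=G['A'],G['B']
c=get_calibration('scene');s=get_calibration('side')
P=lambda u,v:(u/9+264.55,v/9+149.55)
S=lambda u,v:(u/12+299.55,v/12+204.55)
for n,u,v in [('s1rear+y',154,345),('s1front+y',184,352),('s2rear+y',211,360),('s2front+y',245,367)]:
    q=plane(c,P(u,v),.06)[:2];print('scene',n,q@A,q@B)
for n,u,v in [('s1 rear -y',418,235),('s1 front -y',368,237),('s2 rear -y',345,262),('s2 front -y',285,260),]:
    q=plane(s,S(u,v),.06)[:2];print('side',n,q@A,q@B)
for n,u,v in [('tip front+y',207,305),('tip rear +y',193,295),('tip front -y',275,262)]:
    q=plane(c,P(u,v),.0736)[:2];print('scene',n,q@A,q@B)
for n,u,v in [('tip front+y',222,95),('tip rear -y',385,163),('tip front -y',358,168)]:
    q=plane(s,S(u,v),.0736)[:2];print('side',n,q@A,q@B)
# triangulate front+y
def tri(a,b):
    o1,d1=a;o2,d2=b;M=np.stack([d1,-d2],1);t=np.linalg.lstsq(M,o2-o1,rcond=None)[0];x,y=o1+d1*t[0],o2+d2*t[1];return (x+y)/2,np.linalg.norm(x-y)
for uv1,uv2 in [((207,305),(222,95)),((275,262),(358,168))]:
    X,e=tri(ray(c,P(*uv1)),ray(s,S(*uv2)));print('tri',X,X[:2]@A,X[:2]@B,e)
```

```text
scene s1rear+y 0.5632375040711293 -0.015408754161721328
scene s1front+y 0.5536178413704645 -0.015971475186251013
scene s2rear+y 0.544339430383836 -0.015421635543623857
scene s2front+y 0.5339831526346196 -0.016629182581713725
side s1 rear -y 0.56062868500493 -0.05641798071238739
side s1 front -y 0.5540247711126682 -0.05133063712972337
side s2 rear -y 0.5454202293005319 -0.054548338948595454
side s2 front -y 0.5385661740156755 -0.04747776034161695
scene tip front+y 0.5492224692521231 -0.020329687495753743
scene tip rear +y 0.5565482006791006 -0.024456763135288093
scene tip front -y 0.5520276381295024 -0.05995255249389966
side tip front+y 0.5527620726838283 -0.017485656792645313
side tip rear -y 0.5564397367446297 -0.05231780731920299
side tip front -y 0.5519648083510168 -0.05051760736036302
tri [0.53954447 0.10693772 0.07462417] 0.5496768530232572 -0.019981737272304456 0.0021942860600543674
tri [0.54608175 0.07359722 0.07631756] 0.548373189377037 -0.05393207721472881 0.00015887558690227277
```

Call:
{"op": "play_rows", "data": {"series": [[3,0,0.3,0.15,0,0,0],[3,0,0,0,0,0,0],[3,0.8,0,0,0,0,0],[3,0,0,0,0,0,0],[3,0,0,0,0,0,0]]}}

```text
time_s: 25.32
ee_pos: [0.5383, 0.0924, 0.1149]
tool_rot: [1.269, 1.57, 3.074]
ft_force: [0.7, -0.1, -0.7]
finger_gap: 0.0397
```

```bash
python3 look.py t 210 350 90 310 2.7; python3 -c "
from h import *
im=get_image('side');a=cv2.resize(im[195:250,300:345],None,fx=9,fy=9,interpolation=cv2.INTER_CUBIC)
im=get_image('scene');b=cv2.resize(im[155:210,270:315],None,fx=9,fy=9,interpolation=cv2.INTER_CUBIC);cv2.imwrite('pics/t_2.png',np.hstack([a[:,:390],b[:,:400]]))"
```

```text
tcp [0.5383 0.0924 0.1149] A,B 0.5450950849893619 -0.03382984601166966 t 25.325 F [ 0.6852 -0.0932 -0.668 ] T [ 0.0395 -0.0007  0.0398] gap 0.039699392393317
[[-0.0004 -0.9728 -0.2316]
 [ 0.     -0.2316  0.9728]
 [-1.      0.0004  0.0001]]
```

View pics/t_2.png

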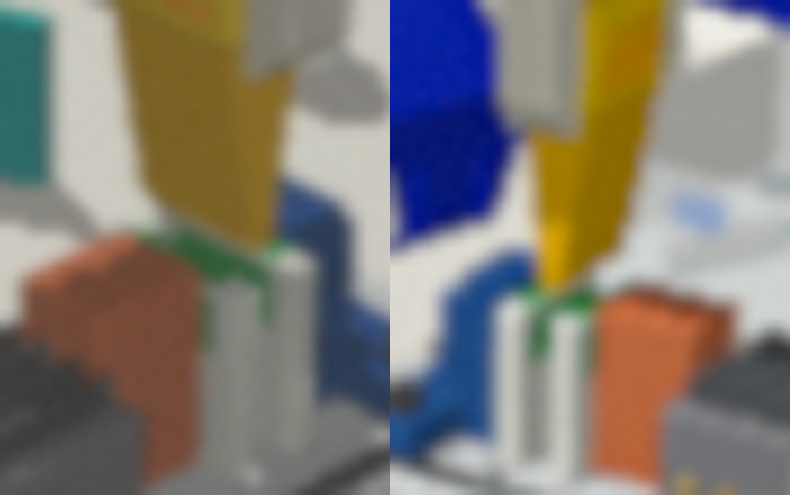

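View pics/t_z.png

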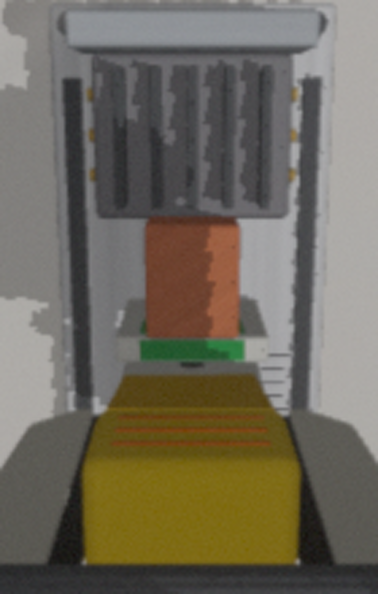

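Run:
```python
from h import *
G=np.load('gap.npz');A,B=G['A'],G['B']
c=get_calibration('scene');s=get_calibration('side');w=dict(np.load('t_cal.npz'))
def sc(u,v): u-=390; return (u/9+269.55,v/9+154.55)
S=lambda u,v:(u/9+299.55,v/9+194.55)
W=lambda u,v:(u/2.7+209.6,v/2.7+89.6)
z=.1149-.0501
for cam,f,L in [(c,sc,[('tip front+y',552,290,z),('tip rear+y',543,285,z),('tip front -y',618,252,z),('s1front+y',528,300,.06),('s2rear+y',554,306,.06)]),
  (s,S,[('tip front-y',252,250,z),('tip rear-y',272,245,z),('tip front+y',148,190,z),('s1 rear -y',312,257,.06),('s1front-y',272,258,.06),('s2 front-y',205,283,.06)]),
  (w,W,[('tip front',192,376,z),('s2 rear',192,361,.06),('s2 front',192,339,.06),('nose',192,338,.064)])]:
    for n,u,v,zz in L:
        q=plane(cam,f(u,v),zz)[:2];print(n,round(q@A,4),round(q@B,4))
```

```text
tip front+y 0.5489 -0.0202
tip rear+y 0.553 -0.0219
tip front -y 0.5498 -0.0558
s1front+y 0.5567 -0.0202
s2rear+y 0.5484 -0.0207
tip front-y 0.5497 -0.048
tip rear-y 0.5545 -0.0494
tip front+y 0.5515 -0.013
s1 rear -y 0.5633 -0.0533
s1front-y 0.5564 -0.0477
s2 front-y 0.5377 -0.0456
tip front 0.5461 -0.033
s2 rear 0.5432 -0.033
s2 front 0.5367 -0.033
nose 0.5352 -0.033
```

Averaged over the three views, the tip is centred on the slot to within ~1.5 mm. Lower gently while watching the force.

Call:
{"op": "play_rows", "data": {"series": [[3,0.4,0,0,0,0,0],[3,0.3,0,0,0,0,0],[3,0.2,0,0,0,0,0],[3,0,0,0,0,0,0]]}}

```text
time_s: 25.98
ee_pos: [0.5382, 0.0924, 0.1059]
tool_rot: [1.32, 1.57, 3.124]
ft_force: [-0.3, -0.4, -0.8]
finger_gap: 0.0397
```

Call:
{"op": "play_rows", "data": {"series": [[3,0.3,0,0,0,0,0],[3,0.3,0,0,0,0,0],[3,0,0,0,0,0,0]]}}

```text
time_s: 26.35
ee_pos: [0.5384, 0.0924, 0.0999]
tool_rot: [-0.097, 1.571, 1.708]
ft_force: [0.3, -0.8, -0.5]
finger_gap: 0.0398
```

```bash
python3 look.py u 210 350 90 310 2.7; python3 -c "
from h import *
im=get_image('side');a=cv2.resize(im[195:250,300:345],None,fx=9,fy=9,interpolation=cv2.INTER_CUBIC)
im=get_image('scene');b=cv2.resize(im[155:210,270:315],None,fx=9,fy=9,interpolation=cv2.INTER_CUBIC);cv2.imwrite('pics/u_2.png',np.hstack([a[:,:390],b[:,:400]]))"
```

```text
tcp [0.5384 0.0924 0.0999] A,B 0.5452229152405268 -0.03387761508457873 t 26.35 F [ 0.3144 -0.775  -0.5114] T [ 0.0829 -0.0196  0.0255] gap 0.03980633001734366
[[-0.     -0.9728 -0.2316]
 [ 0.     -0.2316  0.9728]
 [-1.     -0.      0.    ]]
```

View pics/u_2.png

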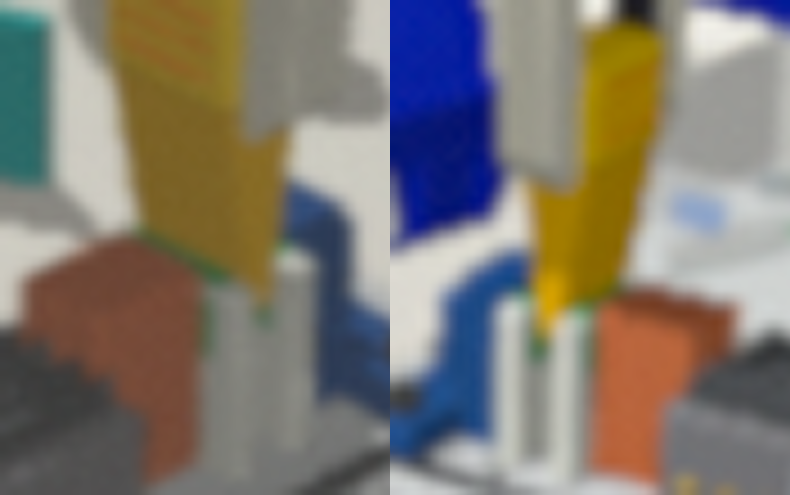

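View pics/u_z.png

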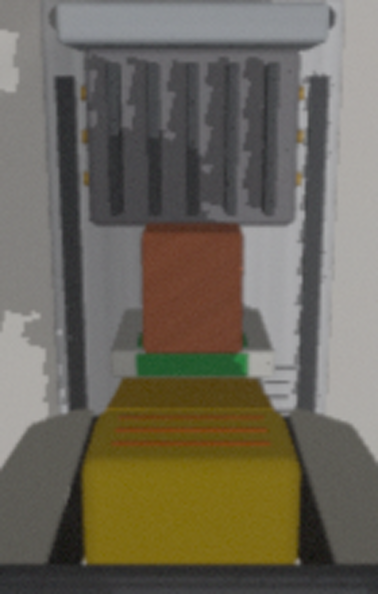

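The tip is cleanly in the slot, with no force yet. Keep lowering.

Call:
{"op": "play_rows", "data": {"series": [[3,0.3,0,0,0,0,0],[3,0.3,0,0,0,0,0],[3,0.3,0,0,0,0,0],[3,0,0,0,0,0,0]]}}

```text
time_s: 27.0
ee_pos: [0.5387, 0.0924, 0.091]
tool_rot: [-1.693, 1.57, 0.111]
ft_force: [2.0, 0.5, -0.7]
finger_gap: 0.0396
```

Call:
{"op": "play_rows", "data": {"series": [[3,0.2,0,0,0,0,0],[3,0.2,0,0,0,0,0],[3,0,0,0,0,0,0]]}}

```text
time_s: 27.38
ee_pos: [0.5392, 0.0924, 0.0876]
tool_rot: [-1.8, 1.569, 0.005]
ft_force: [3.2, 1.0, 3.1]
finger_gap: 0.0397
```

Call:
{"op": "play_rows", "data": {"series": [[3,0.2,-0.05,0,0,0,0],[3,0.2,0,0,0,0,0],[3,0,0,0,0,0,0]]}}

```text
time_s: 27.75
ee_pos: [0.5396, 0.0923, 0.0861]
tool_rot: [-2.062, 1.568, -0.257]
ft_force: [-3.7, -0.3, 22.6]
finger_gap: 0.04
```

```bash
python3 look.py v 190 370 60 310 2.4; python3 -c "
from h import *
im=get_image('side');a=cv2.resize(im[195:250,300:345],None,fx=9,fy=9,interpolation=cv2.INTER_CUBIC)
im=get_image('scene');b=cv2.resize(im[155:210,270:315],None,fx=9,fy=9,interpolation=cv2.INTER_CUBIC);cv2.imwrite('pics/v_2.png',np.hstack([a[:,:390],b[:,:400]]))"
```

```text
tcp [0.5396 0.0923 0.0861] A,B 0.5463655362729851 -0.03427078808483934 t 27.75 F [-3.7303 -0.2844 22.5916] T [-0.1267  0.7473  0.0004] gap 0.03995702929306416
[[ 0.0027 -0.9727 -0.232 ]
 [-0.0007 -0.232   0.9727]
 [-1.     -0.0025 -0.0013]]
```

View pics/v_z.png

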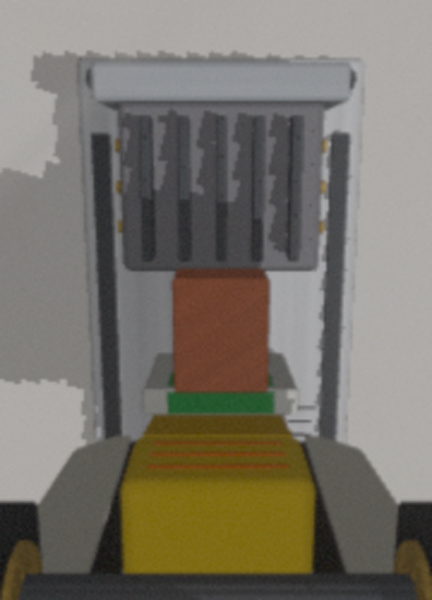

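View pics/v_2.png

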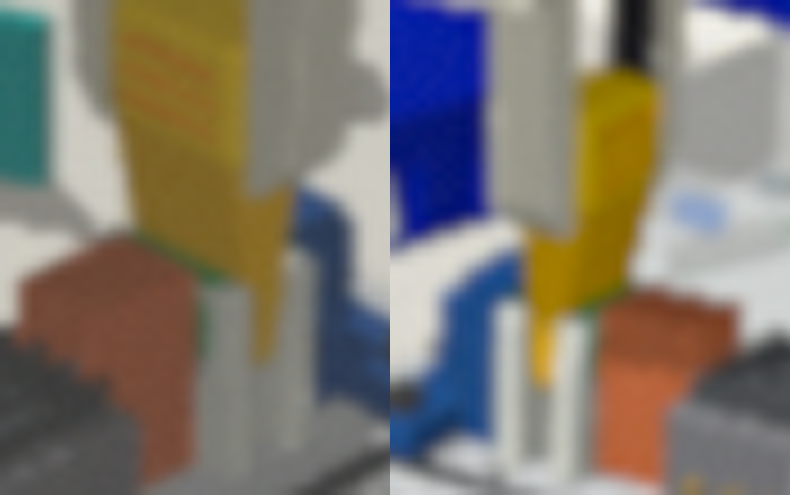

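Run:
```python
from h import *
G=np.load('gap.npz');A,B=G['A'],G['B']
c=dict(np.load('v_cal.npz'))
for n,v,z in [('nose',391,.064),('s2front',392,.06),('s2rear',413,.06),('nose back bottom',270,.064)]:
    q=plane(c,(222/2.4+189.6,v/2.4+59.6),z)[:2];print(n,q@A)
c=dict(np.load('u_cal.npz'))
for n,v,z in [('u nose',352,.064)]:
    q=plane(c,(192/2.7+209.6,v/2.7+89.6),z)[:2];print(n,q@A)
```

```text
nose 0.5334116482451057
s2front 0.5349955554028716
s2rear 0.5412067175025352
nose back bottom 0.5002601599530411
u nose 0.5347790648661455
```

Call:
{"op": "play_rows", "data": {"series": [[3,0,0,0,0,0,0],[3,0,0,0,0,0,0],[3,0,0,0,0,0,0],[3,0,0,0,0,0,0]]}}

```text
time_s: 28.4
ee_pos: [0.5396, 0.0923, 0.0861]
tool_rot: [-2.05, 1.568, -0.246]
ft_force: [-3.5, -0.6, 22.4]
finger_gap: 0.04
```

Call:
{"op": "play_rows", "data": {"series": [[3,0.06,0,0,0,0,0],[3,0,0,0,0,0,0],[3,0,0,0,0,0,0]]}}

```text
time_s: 28.78
ee_pos: [0.5396, 0.0923, 0.0861]
tool_rot: [-2.048, 1.568, -0.243]
ft_force: [-5.0, -0.3, 26.7]
finger_gap: 0.0397
```

```bash
python3 -c "
from h import *
o=monitor.get_obs();print(o['ee_pos'],o['ft_force'],o['wrist_torque'],o['finger_gap'])"
```

```text
[0.53962534 0.09228227 0.08610696] [-5.0333682  -0.34020277 26.71860579] [-0.02145353  1.03958196 -0.03386196] 0.039665682278645954
```

It doesn't budge with extra force, so it's jammed. I'll ease to about 19 N and take a last look.

Call:
{"op": "play_rows", "data": {"series": [[3,-0.1,0,0,0,0,0],[3,0,0,0,0,0,0],[3,0,0,0,0,0,0],[3,0,0,0,0,0,0]]}}

```text
time_s: 29.28
ee_pos: [0.5396, 0.0923, 0.0862]
tool_rot: [-2.062, 1.568, -0.257]
ft_force: [-3.1, -0.9, 19.7]
finger_gap: 0.0399
```

```bash
python3 look.py x 190 370 60 310 2.4; python3 -c "
from h import *
im=get_image('side');cv2.imwrite('pics/x_side.png',cv2.resize(im[150:275,190:370],None,fx=4.4,fy=4.4,interpolation=cv2.INTER_CUBIC))"
```

```text
tcp [0.5396 0.0923 0.0862] A,B 0.5463230637428397 -0.03426600022691621 t 29.275 F [-3.0649 -0.8648 19.714 ] T [-0.0806  0.5427  0.0365] gap 0.039882116658355414
[[ 0.0026 -0.9727 -0.232 ]
 [-0.0007 -0.232   0.9727]
 [-1.     -0.0024 -0.0013]]
```

View pics/x_side.png

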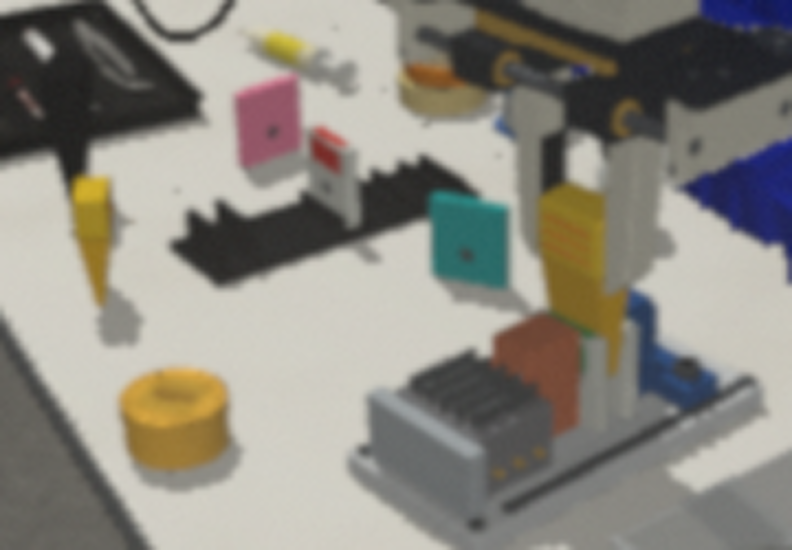

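The stack is clamped: both spacers are upright, the wedge is upright between them, the red spacer is still in its slot, and the tin is where it was. Handing in.

```bash
python3 -c "
from h import *
print(arm.close_job())"
```

```text
the job is handed in; nothing more can be done
None
```

I stood both green spacers upright in the gap, one against the stop block and one against the copper nose. I then pushed the large yellow wedge down between them and handed the job in at about 29 s, still gripping it and pressing down with about 20 N.

**Last checks**
- **Jam:** the wedge did not move when I raised the push from 22 N to 27 N, so it is tight. I then eased to 19.7 N.
- **Tip height:** about 24 mm above the gap floor, worked out from the gripper height and assuming the wedge did not slip in the fingers.
- **Module:** the nose moved about 1.5 mm towards the fence. That it is fully home is inferred from the jam, not measured directly.
- **Rest of the scene:** in the last side picture the spacers and wedge look upright, the red spacer is in its slot and the yellow tin is in place. I did not look at the jar or the loupe again at the end, but the arm never went near them.

**What disagreed**
- **Camera views:** they differed by 2–3 mm on where the wedge tip was before insertion. I went by their average and it entered without contact force.
- **Sideways force:** about 3 N and a wrist torque of about 0.5 N m remain, so the wedge is loaded slightly off-centre.

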